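# Return the powder row to the kit rack in sampling order

## Task

Move the four containers from the field rack into the four compartments of the empty kit rack, one in each, keeping them in the same order counted from the carrying loop: the one nearest the loop on the field rack goes into the compartment nearest the loop on the kit rack, and so on. Leave each standing upright on its compartment's floor, and never tip one over on the way.

Things in the scene. Friction and masses are not known exactly. Their poses are not given: they have to be found in the camera images.
- jar: Squat round powder jar, white plastic with a wide white lid, 38 mm diameter, 46 mm high (the shortest and widest of the four), straight sides. Origin at the centre of its underside, z up. Stands upright on its rubber pad on the field rack at the start.
- vial: Slim round sample vial, white plastic with a white cap, 24 mm diameter, 66 mm high, straight sides. Origin at the centre of its underside, z up. Stands upright on its rubber pad on the field rack at the start.
- dropper: Round dropper bottle, white plastic body 30 mm in diameter with straight sides up to 44 mm, then a tapering pointed nozzle up to 66 mm in all. Origin at the centre of its underside, z up. Stands upright on its rubber pad on the field rack at the start.
- square_bottle: Square bottle, white plastic body 30 x 30 mm and 46 mm high, with a round screw cap 20 mm in diameter on top, 58 mm high in all. Its sides stand within 0.15 rad of parallel to the field rack's sides. Origin at the centre of its underside, z up, x and y square to its sides. Stands upright on its rubber pad on the field rack at the start.
- pad_jar: The fixed round black rubber pad (46 mm diameter, 6 mm thick, one of four alike on the field rack) on which jar stands at the start; it stays there and marks that starting place. Origin at the centre of its underside, which is 8 mm above the table; its flat top is 14 mm above the table.
- pad_vial: The fixed round black rubber pad (46 mm diameter, 6 mm thick, one of four alike on the field rack) on which vial stands at the start; it stays there and marks that starting place. Origin at the centre of its underside, which is 8 mm above the table; its flat top is 14 mm above the table.
- pad_dropper: The fixed round black rubber pad (46 mm diameter, 6 mm thick, one of four alike on the field rack) on which dropper stands at the start; it stays there and marks that starting place. Origin at the centre of its underside, which is 8 mm above the table; its flat top is 14 mm above the table.
- pad_square_bottle: The fixed round black rubber pad (46 mm diameter, 6 mm thick, one of four alike on the field rack) on which square_bottle stands at the start; it stays there and marks that starting place. Origin at the centre of its underside, which is 8 mm above the table; its flat top is 14 mm above the table.
- field_rack: Rack the row starts on: fixed flat grey strip 225 x 60 x 8 mm carrying the four black pads in a row. Origin: centre of its underside, on the table (z = 0). Its x axis runs along the row to the end with the flat dark steel carrying loop (40 mm wide, out to 140 mm). Pads at x = +82.5, +27.5, -27.5, -82.5 mm, y = 0; which pad is where varies. Any yaw, left or right of the robot.
- kit_rack: Empty rack to fill: fixed white tray 225 x 60 mm, four black-floored compartments in a row, 50 x 50 mm inside; floor 5 mm above the table, walls 5 mm thick, tops at 11 mm. Origin: centre of its underside, on the table (z = 0). Its x axis runs along the row to the end with the flat dark steel carrying loop. Compartment centres at x = +82.5, +27.5, -27.5, -82.5 mm, y = 0. Any yaw, opposite the field rack.
Not all that is in view belongs to the job. Leave any purple look-alike of the square_bottle alone.

How it is judged:
By the outcome, as a careful person would: the job done as asked, in the order asked, and still so for the second after the job is handed in, with the robot touching nothing.
It also fails if it takes over 93 s, if anything falls off the work surface, if the arm or the gripper's body presses on something with over 40 N, if the wrist force passes 120 N, or if a joint passes its speed limit or range.

## Robot

A 7-joint arm with a two-finger parallel gripper is mounted at the origin on the work surface. World frame = base frame: x ahead of the robot, y to its left, z up, the work surface at z = 0. Lengths are in mm, angles in rad, forces in N, time in s.
With the tool pointing down it reaches from about 350 to 900 mm from the base axis. Payload 19.9 kg.
Tool frame: the origin (TCP) lies midway between the tips of the shut fingers; the grasp point (between the pads) lies 19 mm behind it; x points along the fingers, y is the direction in which the jaws open and shut, and the axes are right-handed (so a half turn about x gives the same grasp; the last joint's range is limited). The gripper opens to 94 mm and grips with 3 to 60 N. Pads are 16 mm wide; open, the fingers measure 119 mm over their backs; the gripper's body (75 mm by 177 mm) begins 78 mm behind the grasp point.
Start: joints at [-1.383, 0.417, -0.01, 1.614, 0.005, 1.111, -0.053], TCP at [141.747, 608.691, 183.825] pointing down, gripper open.
Joint ranges: [-2.81, 2.81], [-0.39, 2.02], [-1.27, 1.25], [0.06, 2.57], [-1.19, 4.33], [0.19, 2], [-2.82, 2.82]. Speed limits (rad/s): [1.89, 1.89, 2.39, 2.39, 3.01, 3.01, 3.01].

## Interface

Orientations are given as a unit quaternion [w, x, y, z].
In Python, from plant import ctrl, cams, close_job gives the robot as it stands.
- The arm moves only by the tool drive_tool, never from a script. Its arguments are lists of equal length, an entry for each row: "travel": the shift along the tool's x, y, z in cm, a list of three; "twist": the turn about the tool's x in degrees. A call has 1 to 5 rows; each row is the pose to reach, as a shift and turn from the pose measured when the call began, along the tool's axes at that moment; what a row does not reach only later rows make up. A row lasts 1/8 s, in which the tool goes at most 62.5 mm and 10.7 degrees, less where a joint would pass 70% of its speed; a pose out of reach is approached as far as the arm can. A call with a gripper value outside its range is refused whole. "claw" is the finger opening in cm, from 0 to 9.4, set as the call begins (left out, the last holds). The fingers move at their own pace and stop on an object; "squeeze" is the grip in N (left out, the last holds). Time passes only in rows, so rows that repeat a pose let the fingers close. It gives the time, the measured TCP pose, the force and the opening at its end, in the units of the state.
- ctrl.get_state(): the state, without advancing time (a new reading comes with each control period).
- cams.camera(name): name is "scene" or "top"; returns the picture (400x640x3 uint8, red, green, blue); there is no depth.
- cams.calibration(name): a dict with "fx", "fy", "cx", "cy" (pixels), "k1" (the pictures are not rectified: a ray, as slopes to the right and down, at radius r is drawn at 1 + k1 r^2 times it, then the intrinsics apply), "R" (3x3) and "t" (3): a world point X has camera coordinates R X + t. Camera axes: x right, y down, z forward; pixel columns grow to the right and rows downward; lengths in mm; the calibration is good to about 2 mm. A picture is of the moment at which its call begins. calibration takes no time and is no camera call.
- close_job(): hands the job in, once; it reports no verdict.
The state is a dict: "time_s": time; "qpos": joint angles; "qd": joint speeds; "effort": joint torques, N m; "tool_pos": TCP position; "orientation": TCP orientation; "ft_force": force on the tool from outside, world axes, zero at the start; "torque": the same for the moment, N m; "width": finger opening in mm.
Only numpy, scipy, OpenCV 4.12 (cv2) and the standard library are available. Lean on these libraries where they do the work, as an engineer would, in place of code of your own. Each camera call takes 0.05 s, during which the arm holds its last target.

## Working session

There is one attempt and no reset: what is moved stays moved. The work goes in short steps, Python scripts to look and compute and a tool call to move; the robot and the scene stay as the last step left them, time stands still between calls to the robot, and variables do not carry over. Pictures are saved under pics/ and viewed, and the job is handed in when it is done.

Besides the shell and the picture viewer there is one more tool, called as name([rows], argument=value, ...), one row to a line, values as JSON. drive_tool: Moves the arm, as the interface text tells. Its arguments: {"type":"object","properties":{"travel":{"type":"array"},"twist":{"type":"array"},"claw":{"type":"number"},"squeeze":{"type":"number"}},"required":["travel","twist"]}

```bash
mkdir -p pics; ls; python3 - <<'E'
from plant import ctrl,cams
import cv2
print(ctrl.get_state())
for n in("scene","top"):
    print(n,cams.calibration(n))
    cv2.imwrite(f"pics/{n}0.png",cams.camera(n)[:,:,::-1])
E
```

```text
pics
{'time_s': 0.0, 'qpos': array([-1.38349055,  0.41795669, -0.01028934,  1.61415374,  0.00470665,
        1.11071897, -0.05299527]), 'qd': array([ 0.00109167, -0.0004338 , -0.00045675, -0.0013933 , -0.00055652,
       -0.00147273, -0.00029069]), 'effort': array([ 3.40180468e-04, -8.51252890e+01,  6.38943091e-01, -4.25993800e+01,
       -4.88272333e-02,  1.85292552e-02,  1.93649221e-04]), 'tool_pos': array([141.69304969, 608.31587311, 183.2447554 ]), 'orientation': array([ 0.70247175,  0.08028871,  0.70249729, -0.08114632]), 'ft_force': array([-0.22483579, -0.87530928, -0.73543233]), 'torque': array([-0.01752274, -0.00122809, -0.01142172]), 'width': 93.82978896861438}
scene {'fx': 398.43335320805136, 'fy': 398.43335320805136, 'cx': 312.36240310941696, 'cy': 198.8516376345788, 'k1': -0.044726663427068734, 'R': array([[ 0.80299282,  0.59595232, -0.00658489],
       [ 0.44737447, -0.61002373, -0.65400851],
       [-0.39377483,  0.52221823, -0.75645853]]), 't': array([-458.20510628, -229.42137703, 1088.47751893])}
top {'fx': 414.39574815870236, 'fy': 414.39574815870236, 'cx': 316.51788003641883, 'cy': 200.74990487055078, 'k1': -0.060155781151432434, 'R': array([[-0.00469274, -0.99998408,  0.00313248],
       [-0.9930347 ,  0.00429129, -0.1177441 ],
       [ 0.11772878, -0.00366321, -0.99303903]]), 't': array([-18.17022771, 551.22659585, 891.02796046])}
```

View pics/scene0.png

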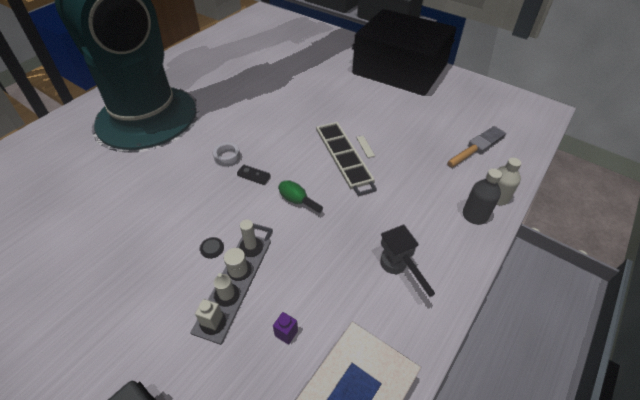

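View pics/top0.png

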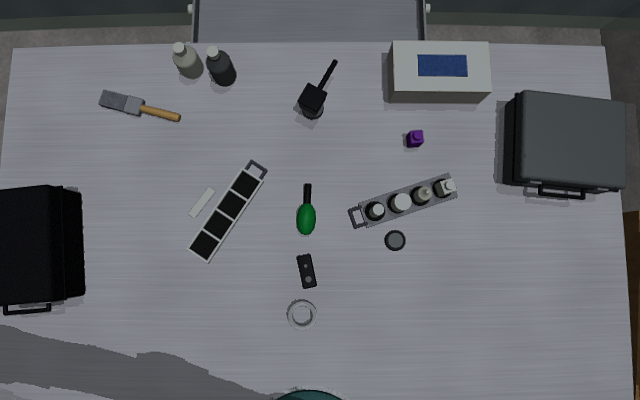

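```bash
cat > h.py <<'E'
import numpy as np, cv2
from plant import ctrl,cams
def proj(n,X):
    c=cams.calibration(n); p=np.atleast_2d(X)@c['R'].T+c['t']; s=p[:,:2]/p[:,2:]
    s=s*(1+c['k1']*(s**2).sum(1,keepdims=True))
    return s*[c['fx'],c['fy']]+[c['cx'],c['cy']]
def back(n,uv,z):
    c=cams.calibration(n); d=(np.atleast_2d(uv)-[c['cx'],c['cy']])/[c['fx'],c['fy']]; s=d.copy()
    for _ in range(20): s=d/(1+c['k1']*(s**2).sum(1,keepdims=True))
    r=np.c_[s,np.ones(len(s))]@c['R']; o=-c['R'].T@c['t']
    return o+r*((z-o[2])/r[:,2])[:,None]
def crop(n,u0,v0,w,h,k,out,img=None):
    im=cams.camera(n)[:,:,::-1] if img is None else cv2.imread(img)
    c=cv2.resize(im[v0:v0+h,u0:u0+w],None,fx=k,fy=k,interpolation=cv2.INTER_CUBIC)
    for i in range(0,w,10): cv2.putText(c,str(u0+i),(i*k,8),0,.3,(0,255,255),1); cv2.line(c,(i*k,10),(i*k,14),(0,255,255),1)
    for i in range(10,h,10): cv2.putText(c,str(v0+i),(0,i*k+4),0,.3,(0,255,255),1); cv2.line(c,(20,i*k),(24,i*k),(0,255,255),1)
    cv2.imwrite(out,c)
E
python3 - <<'E'
from h import *
print(proj('top',[[141.7,608,183],[0,0,0]]),proj('scene',[[141.7,608,183],[0,0,0]]))
for n in('top','scene'):
  c=cams.calibration(n); print(-c['R'].T@c['t'])
crop('top',340,165,125,75,6,'pics/tf.png','pics/top0.png')
crop('top',180,150,100,120,5,'pics/tk.png','pics/top0.png')
crop('scene',185,210,100,140,4,'pics/sf.png','pics/scene0.png')
crop('scene',305,110,80,90,6,'pics/sk.png','pics/scene0.png')
E
```

```text
[[-19.5869873  410.90552962]
 [308.26210767 451.20363441]] [[317.7855166  -14.20771208]
 [146.30067085 115.70522402]]
[442.40223341 -17.27139455 949.78613713]
[ 899.18772955 -435.30688851  670.3273355 ]
```

View pics/tf.png

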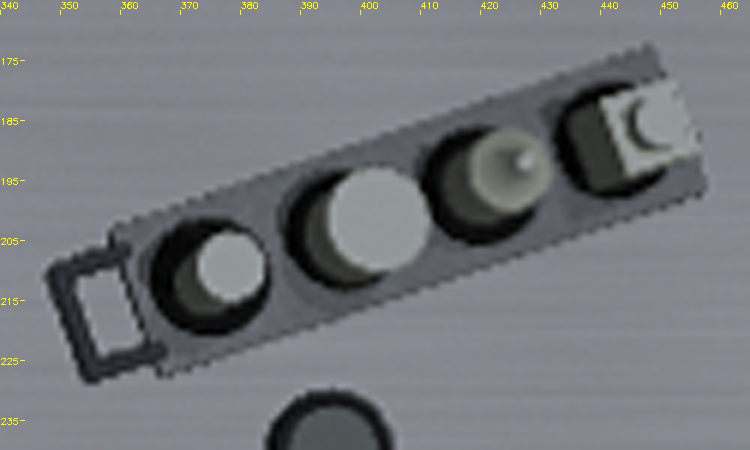

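View pics/tk.png

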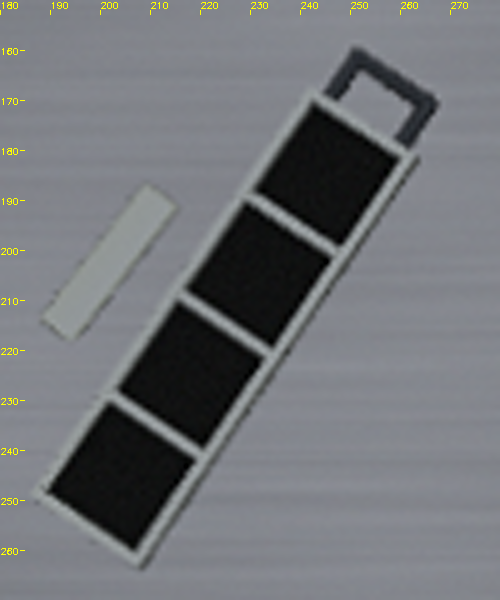

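View pics/sf.png

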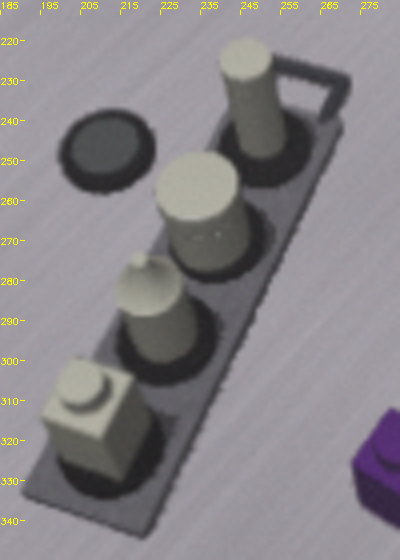

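View pics/sk.png

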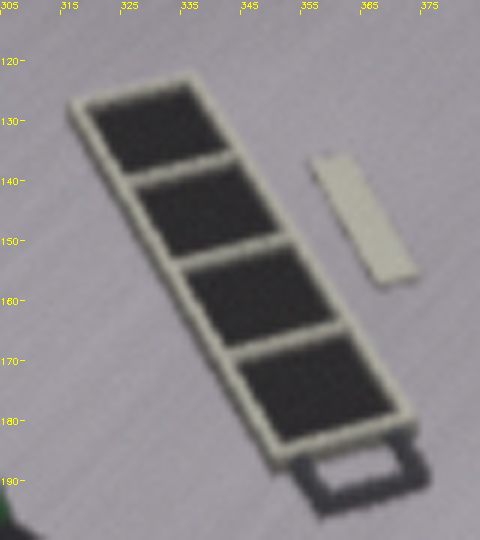

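```bash
python3 - <<'E'
from h import *
from scipy.optimize import least_squares as ls
def fit(L,obs,x0):
    def res(p,full=False):
        c,s=np.cos(p[2]),np.sin(p[2]);r=[]
        for n,i,uv in obs:
            l=L[i]; X=[p[0]+c*l[0]-s*l[1],p[1]+s*l[0]+c*l[1],l[2]]
            r.append((proj(n,X)[0]-uv))
        return np.ravel(r)
    q=ls(res,x0,loss='soft_l1'); return q.x,res(q.x).round(1)
def corners(z): return [(112.5,30,z),(112.5,-30,z),(-112.5,-30,z),(-112.5,30,z)]
# field: +x -> left in top (+y world). local y: rotate +90 => -x world (down in top)
fo=[('top',2,(448.7,172.3)),('top',3,(457.5,196.7)),('top',0,(368,227.7)),('top',1,(358.7,203.7)),
('scene',3,(190.5,333)),('scene',2,(222,344)),('scene',1,(270.5,241.3))]
for sel in (fo,fo[:4],fo[4:]):
  print('field',*fit(corners(8),sel,[480,-200,1.3]))
# kit: x toward loop: up-right in top => +x,-y ; local y -> +x+y
ko=[('top',0,(242.6,169)),('top',1,(262.8,181)),('top',3,(187.4,248.4)),('top',2,(208,262.4)),
('scene',3,(337.3,122)),('scene',2,(316.7,127.2)),('scene',0,(374.3,179.2)),('scene',1,(351.2,187))]
for sel in (ko,ko[:4],ko[4:]):
  print('kit',*fit(corners(11),sel,[450,170,-.6]))
for nm,z,a,b in [('vial',80,(378.7,209.5),(246.75,224.75)),('jar',60,(403.2,201.7),(234.5,256.5)),('drop',80,(427.5,191.7),(220,274.5)),('sq',72,(450,184.7),(205.25,306.25))]:
  print(nm,back('top',a,z)[0].round(1),back('scene',b,z)[0].round(1))
print(back('top',[(440,180.8),(452,178.3),(457,190.3),(444.7,194.7)],60).round(1))
E
```

```text
field [ 557.41962495 -231.73088511    1.90592474] [-0.2 -1.4  0.5 -1.7 -1.  -0.1 -0.7 -0.8 -1.   0.2 -0.9 -0.3 -0.9 -2.3]
field [ 555.00278789 -232.48898241    1.89848471] [ 0.4 -0.1  0.9 -0.3 -0.8  0.6 -0.4 -0.2]
field [ 559.58531058 -231.17435949    1.89937754] [-0.2  0.5 -0.1  0.2  0.4 -1.8]
kit [524.89120286 187.29585437  -0.5829468 ] [-0.4 -3.   0.9 -1.  -1.  -0.5  0.1  0.2 -0.4 -0.5 -1.2 -0.7  0.1  0.3
 -1.  -0.8]
kit [522.96516957 186.9614796   -0.58577699] [-0.1 -2.2  1.1 -0.1 -0.9  0.2  0.   1. ]Traceback (most recent call last):
  File "<stdin>", line 21, in <module>
  File "<stdin>", line 10, in fit
    return func(*args, **kwargs)
    result = trf(vector_fun.fun, vector_fun.jac, x0, f0, J0, lb, ub, ftol, xtol,
                 gtol, max_nfev, x_scale, loss_function, tr_solver,
                 tr_options.copy(), verbose, callback=callback_wrapped)
    return trf_no_bounds(
        fun, jac, x0, f0, J0, ftol, xtol, gtol, max_nfev, x_scale,
        loss_function, tr_solver, tr_options, verbose, callback=callback)
    J = jac(x)
    self._update_jac()
    ~~~~~~~~~~~~~~~~^^

[... 486 characters left out ...]
                             ^^^^^^^^^^^^^^^^^^^^^^
                             mf)
                             ^^^
    df = [f_eval - f0 for f_eval in f_evals]
                                    ^^^^^^^
    f = np.atleast_1d(self.fun(x, *self.args, **self.kwargs))
                      ~~~~~~~~^^^^^^^^^^^^^^^^^^^^^^^^^^^^^^
    return np.atleast_1d(self.fun(x))
                         ~~~~~~~~^^^
    return self.f(x, *self.args, **self.kwargs)
           ~~~~~~^^^^^^^^^^^^^^^^^^^^^^^^^^^^^^
  File "<stdin>", line 8, in res
  File "h.py", line 4, in proj
    c=cams.calibration(n); p=np.atleast_2d(X)@c['R'].T+c['t']; s=p[:,:2]/p[:,2:]
ValueError: time passes only in moves, steps and waits
```

```bash
python3 - <<'E'
from plant import cams
import pickle
pickle.dump({n:cams.calibration(n) for n in('top','scene')},open('cal.pkl','wb'))
E
sed -i 's/^from plant.*/from plant import ctrl,cams\nimport pickle; CAL=pickle.load(open("cal.pkl","rb"))/; s/cams.calibration(n)/CAL[n]/' h.py
cat > fit.py <<'E'
from h import *
from scipy.optimize import least_squares as ls
def pts(p,L):
    c,s=np.cos(p[2]),np.sin(p[2]);L=np.array(L,float)
    return np.c_[p[0]+c*L[:,0]-s*L[:,1],p[1]+s*L[:,0]+c*L[:,1],L[:,2]]
def fit(L,obs,x0):
    def res(p):
        X=pts(p,L)
        return np.ravel([proj(n,X[i])[0]-uv for n,i,uv in obs])
    q=ls(res,x0,loss='soft_l1'); return q.x,res(q.x).round(1)
def corners(z): return [(112.5,30,z),(112.5,-30,z),(-112.5,-30,z),(-112.5,30,z)]
E
python3 - <<'E'
from fit import *
ko=[('top',0,(242.6,169)),('top',1,(262.8,181)),('top',3,(187.4,248.4)),('top',2,(208,262.4)),
('scene',3,(337.3,122)),('scene',2,(316.7,127.2)),('scene',0,(374.3,179.2)),('scene',1,(351.2,187))]
for sel in (ko,ko[:4],ko[4:]):
  k=fit(corners(11),sel,[520,180,-.58]);print('kit',*k)
  if sel is ko: K=k[0]
F=[557.4,-231.7,1.900]
for nm,z,a,b in [('vial',80,(378.7,209.5),(246.75,224.75)),('jar',60,(403.2,201.7),(234.5,256.5)),('drop',80,(427.5,191.7),(220,274.5)),('sq',72,(450,184.7),(205.25,306.25))]:
  print(nm,back('top',a,z)[0].round(1),back('scene',b,z)[0].round(1))
print(back('top',[(440,180.8),(452,178.3),(457,190.3),(444.7,194.7)],60).round(1))
print('pads',pts(F,[(x,0,14) for x in(82.5,27.5,-27.5,-82.5)]).round(1))
for n in('top','scene'):
  im=cv2.imread(f'pics/{n}0.png'); k=4; 
  im=cv2.resize(im,None,fx=k,fy=k,interpolation=cv2.INTER_CUBIC)
  def poly(X,col): cv2.polylines(im,[np.round(((proj(n,X)+.5)*k-.5)*8).astype(int)],True,col,1,cv2.LINE_AA,3)
  poly(pts(F,corners(8)),(0,0,255)); poly(pts(K,corners(11)),(0,0,255))
  t=np.linspace(0,6.28,40)
  for x in(82.5,27.5,-27.5,-82.5):
    poly(pts(F,np.c_[x+23*np.cos(t),23*np.sin(t),0*t+14]),(0,255,0))
    poly(pts(K,[(x+a,b,5) for a,b in((25,25),(25,-25),(-25,-25),(-25,25))]),(0,255,0))
  if n=='top': cv2.imwrite('pics/o1.png',im[160*4:232*4,340*4:465*4]);cv2.imwrite('pics/o2.png',im[155*4:270*4,180*4:280*4])
  else: cv2.imwrite('pics/o3.png',im[210*4:350*4,180*4:285*4]);cv2.imwrite('pics/o4.png',im[115*4:200*4,305*4:385*4])
E
```

```text
kit [524.89120307 187.29585427  -0.58294679] [-0.4 -3.   0.9 -1.  -1.  -0.5  0.1  0.2 -0.4 -0.5 -1.2 -0.7  0.1  0.3
 -1.  -0.8]
kit [522.96516965 186.96147966  -0.58577698] [-0.1 -2.2  1.1 -0.1 -0.9  0.2  0.   1. ]
kit [526.93184116 187.04824587  -0.58396874] [ 0.2 -0.2 -0.6 -0.3  0.7  0.8 -0.3 -0.3]
vial [ 526.3 -151.7   80. ] [ 531.4 -151.    80. ]
jar [ 545.  -208.5   60. ] [ 550.1 -207.7   60. ]
drop [ 563.9 -257.    80. ] [ 566.7 -256.    80. ]
sq [ 580.1 -308.9   72. ] [ 584.9 -309.9   72. ]
[[ 590.7 -291.1   60. ]
 [ 596.2 -317.9   60. ]
 [ 569.6 -327.8   60. ]
 [ 560.  -300.2   60. ]]
pads [[ 530.7 -153.6   14. ]
 [ 548.5 -205.7   14. ]
 [ 566.3 -257.7   14. ]
 [ 584.1 -309.8   14. ]]
```

View pics/o1.png

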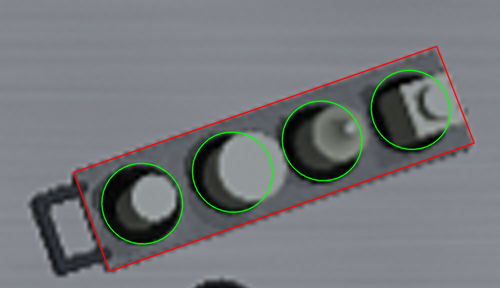

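View pics/o2.png

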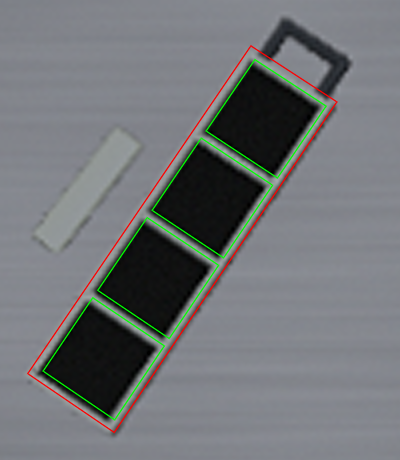

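View pics/o3.png

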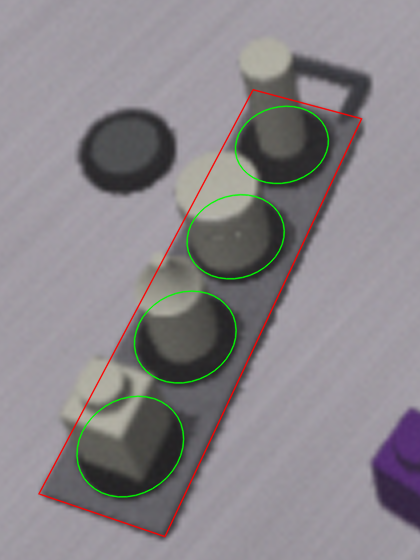

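View pics/o4.png

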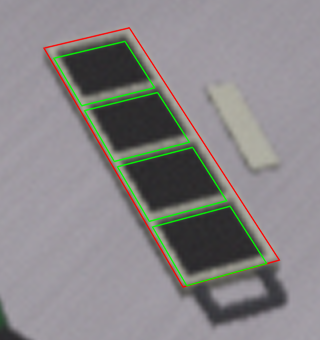

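```bash
cat > go.py <<'E'
import sys,numpy as np
from plant import ctrl
from scipy.spatial.transform import Rotation as Ro
F=[557.4,-231.7,1.900];K=[524.9,187.3,-.583]
C={'vial':(528.9,-151.4),'jar':(547.5,-208.1),'drop':(565.3,-256.5),'sq':(582.5,-309.4)}
off=[82.5,27.5,-27.5,-82.5]
T={k:(*C[k],F[2]-np.pi/2) for k in C}; T['sq']=(*C['sq'],0.30)
for i,k in enumerate(C): T['k'+k]=(K[0]+off[i]*np.cos(K[2]),K[1]+off[i]*np.sin(K[2]),K[2]+np.pi/2)
def rel(x,y,z,a,s=None):
    s=s or ctrl.get_state(); w,*v=s['orientation']; R=Ro.from_quat([*v,w]).as_matrix()
    d=R.T@(np.array([x,y,z])-s['tool_pos'])/10
    ya=np.arctan2(R[1,1],R[0,1]); e=(a-ya+np.pi/2)%np.pi-np.pi/2
    # tool x is down: positive twist lowers yaw
    return d.round(2),round(-np.degrees(e),1),R
if __name__=='__main__':
    s=ctrl.get_state()
    print('t',round(s['time_s'],2),'pos',s['tool_pos'].round(1),'w',round(s['width'],1),'F',s['ft_force'].round(1),'q',s['qpos'].round(2))
    for a in sys.argv[1:]:
        n,z=a.split(':'); d,t,R=rel(*T[n][:2],float(z),T[n][2]); print(n,z,np.array(T[n]).round(2),'travel',d.tolist(),'twist',t)
    w,*v=s['orientation'];print('tilt',(Ro.from_quat([*v,w]).as_matrix()).round(3).tolist())
E
python3 go.py vial:140 kvial:140 jar:140 sq:140
```

```text
t 0.1 pos [141.7 608.4 183.3] w 93.9 F [-0.7  0.1  0.2] q [-1.38  0.42 -0.01  1.61  0.    1.11 -0.05]
vial 140 [ 5.289e+02 -1.514e+02  3.300e-01] travel [4.41, -65.21, 54.94] twist 58.0
kvial 140 [593.77 141.88   0.99] travel [4.37, -35.18, 54.61] twist 20.3
jar 140 [ 5.475e+02 -2.081e+02  3.300e-01] travel [4.41, -70.31, 58.04] twist 58.0
sq 140 [ 5.825e+02 -3.094e+02  3.000e-01] travel [4.42, -79.39, 63.74] twist 59.7
tilt [[-0.0, 0.227, 0.974], [-0.001, 0.974, -0.227], [-1.0, -0.001, 0.0]]
```

drive_tool([
  [-2,-32,27],
  [-2,-32,27],
  [-2,-65.2,54.9],
  [-1,-65.2,54.9],
  [0,-65.2,54.9],
], twist=[10,20,30,40,50], claw=9.4, squeeze=20)

```text
time_s: 0.72
tool_pos: [284.0, 328.4, 190.5]
orientation: [0.602, 0.371, 0.601, -0.372]
ft_force: [2.0, 0.2, 1.0]
width: 94.1
```

```bash
python3 go.py vial:140
```

```text
t 0.72 pos [284.  328.4 190.5] w 94.1 F [2.  0.2 1. ] q [-1.17  0.06  0.25  2.06 -0.02  1.02 -0.45]
vial 140 [ 5.289e+02 -1.514e+02  3.300e-01] travel [5.08, 0.44, 53.87] twist 7.7
tilt [[-0.0, 0.894, 0.447], [-0.001, 0.447, -0.894], [-1.0, -0.001, 0.001]]
```

drive_tool([
  [0,7,12],
  [0,10,24],
  [2,8,36],
  [3,5,48],
  [4,1,53.9],
], twist=[3,6,7.7,7.7,7.7])

```text
time_s: 1.35
tool_pos: [460.3, 82.6, 174.3]
orientation: [0.575, 0.411, 0.575, -0.411]
ft_force: [0.4, 1.3, 0.0]
width: 93.9
```

```bash
python3 go.py vial:130
```

```text
t 1.35 pos [460.3  82.6 174.3] w 93.9 F [0.4 1.3 0. ] q [-0.74  0.16  0.55  2.02 -0.1   0.99  0.18]
vial 130 [ 5.289e+02 -1.514e+02  3.300e-01] travel [4.46, -1.07, 24.36] twist 0.0
tilt [[-0.0, 0.946, 0.324], [-0.001, 0.324, -0.946], [-1.0, -0.0, 0.001]]
```

drive_tool([
  [1,-0.3,6],
  [2,-0.5,12],
  [3,-0.8,18],
  [4.4,-1.1,24.4],
  [4.4,-1.1,24.4],
], twist=[0,0,0,0,0])

```text
time_s: 1.98
tool_pos: [528.0, -156.6, 129.5]
orientation: [0.574, 0.412, 0.574, -0.414]
ft_force: [-0.6, 1.2, -0.5]
width: 94.1
```

```bash
python3 go.py vial:130
```

```text
t 1.98 pos [ 528.  -156.6  129.5] w 94.1 F [-0.6  1.2 -0.5] q [-0.28  0.41  0.64  1.87 -0.29  0.96  0.81]
vial 130 [ 5.289e+02 -1.514e+02  3.300e-01] travel [-0.05, 0.25, -0.46] twist -0.3
tilt [[-0.002, 0.948, 0.318], [-0.003, 0.318, -0.948], [-1.0, -0.003, 0.002]]
```

drive_tool([
  [0,0.3,-0.5],
  [0,0.3,-0.5],
], twist=[0,0])

```text
time_s: 2.22
tool_pos: [529.4, -149.2, 129.5]
orientation: [0.574, 0.411, 0.574, -0.413]
ft_force: [-0.5, -0.1, 0.2]
width: 94.0
```

```bash
python3 go.py vial:25; python3 - <<'E'
from h import *
t=cams.camera('top')[:,:,::-1]; s=cams.camera('scene')[:,:,::-1]
cv2.imwrite('pics/t1.png',t);cv2.imwrite('pics/s1.png',s)
crop('top',320,120,160,130,5,'pics/t1c.png','pics/t1.png')
crop('scene',160,100,160,150,5,'pics/s1c.png','pics/s1.png')
p=ctrl.get_state()['tool_pos'];print(p,proj('top',p),proj('scene',p))
E
```

```text
t 2.23 pos [ 529.4 -149.2  129.5] w 94.0 F [-0.5 -0.1  0.2] q [-0.29  0.4   0.64  1.87 -0.29  0.96  0.8 ]
vial 25 [ 5.289e+02 -1.514e+02  3.300e-01] travel [10.45, -0.09, 0.18] twist -0.2
tilt [[-0.002, 0.948, 0.32], [-0.002, 0.32, -0.948], [-1.0, -0.003, 0.002]]
[ 529.46447869 -149.48287703  129.71436999] [[381.32685737 205.53185575]] [[242.83334954 206.6539762 ]]
```

View pics/t1c.png

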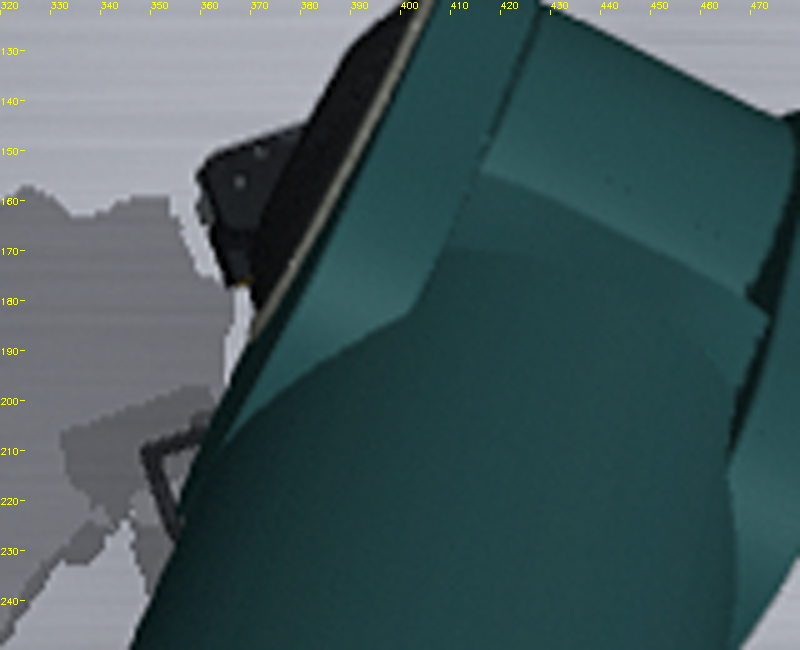

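View pics/s1c.png

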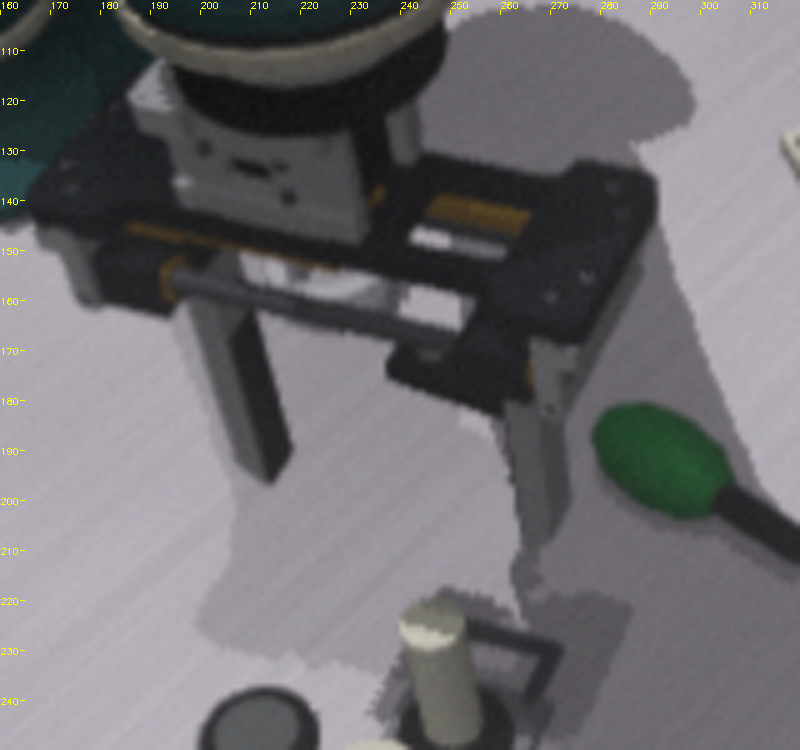

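drive_tool([
  [4,-0.1,0.2],
  [8,-0.1,0.2],
  [10.45,-0.1,0.2],
  [10.45,-0.1,0.2],
], twist=[0,0,0,0])

```text
time_s: 2.82
tool_pos: [528.2, -151.1, 24.3]
orientation: [0.574, 0.411, 0.575, -0.413]
ft_force: [-0.1, 0.3, 0.3]
width: 93.8
```

```bash
python3 go.py vial:25; python3 - <<'E'
from h import *
crop('scene',160,170,150,120,5,'pics/s2c.png')
E
```

```text
t 2.83 pos [ 528.2 -151.1   24.3] w 93.8 F [-0.1  0.3  0.3] q [-0.21  0.56  0.56  1.94 -0.41  0.76  0.9 ]
vial 25 [ 5.289e+02 -1.514e+02  3.300e-01] travel [-0.07, 0.06, 0.05] twist -0.2
tilt [[-0.004, 0.947, 0.321], [-0.002, 0.321, -0.947], [-1.0, -0.004, 0.001]]
```

View pics/s2c.png

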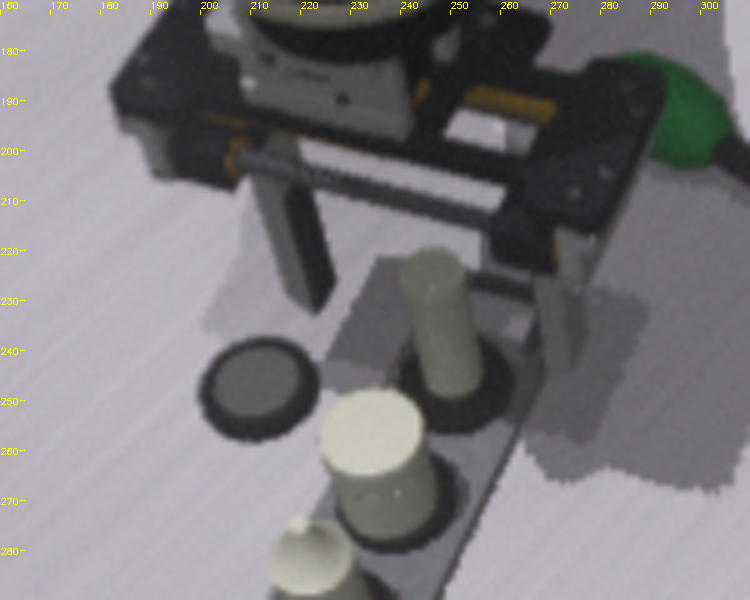

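```bash
python3 - <<'E'
from h import *
p=np.array([528.2,-151.1,24.3]);y=np.array([.947,.321,0]);x=np.array([-.321,.947,0])
P=[p+y*s*(47+t)+x*w for s in(1,-1) for t in(0,12.5) for w in(-8,8)]
print(proj('scene',[p,p+[0,0,-10],p+[0,0,55],*P]).round(1))
E
```

```text
[[249.2 241.1]
 [249.9 244. ]
 [245.5 224.2]
 [269.9 250.4]
 [272.9 243.9]
 [275.9 252.1]
 [278.9 245.5]
 [225.9 238.3]
 [229.4 232.1]
 [220.2 236.7]
 [223.8 230.6]]
```

drive_tool([
  [0,0.05,0.05],
  [0,0.05,0.05],
  [0,0.05,0.05],
  [0,0.05,0.05],
  [0,0.05,0.05],
], twist=[0,0,0,0,0], claw=1.5, squeeze=15)

```text
time_s: 3.5
tool_pos: [529.6, -151.8, 25.6]
orientation: [0.574, 0.411, 0.575, -0.413]
ft_force: [-0.8, -0.4, 0.4]
width: 47.6
```

```bash
python3 go.py vial:130; python3 - <<'E'
from h import *
crop('scene',160,170,150,120,5,'pics/s3c.png')
E
```

```text
t 3.5 pos [ 529.6 -151.8   25.6] w 47.6 F [-0.8 -0.4  0.4] q [-0.21  0.56  0.56  1.93 -0.41  0.77  0.9 ]
vial 130 [ 5.289e+02 -1.514e+02  3.300e-01] travel [-10.44, -0.08, -0.05] twist -0.2
tilt [[-0.002, 0.947, 0.32], [-0.002, 0.32, -0.947], [-1.0, -0.002, 0.002]]
```

View pics/s3c.png

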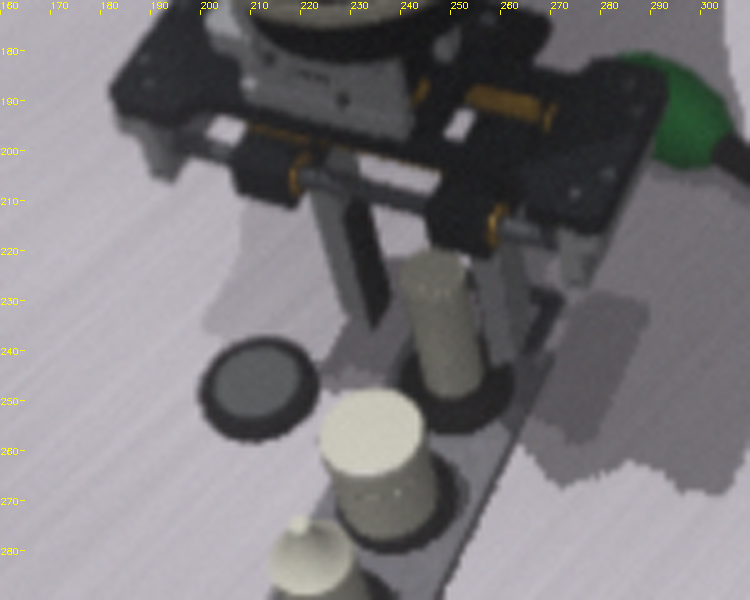

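```bash
python3 - <<'E'
from h import *
p=np.array([529.6,-151.8,25.6]);y=np.array([.947,.321,0]);x=np.array([-.321,.947,0])
for h in(0,8,14):
  P=[p+y*s*(23.8+t)+x*w+[0,0,h] for s,t,w in((-1,0,-8),(-1,0,8),(-1,12.5,-8),(1,0,-8),(1,12.5,-8),(1,12.5,8))]
  print(h,proj('scene',P).round(1).tolist())
im=cams.camera('scene')[:,:,::-1];cv2.imwrite('pics/s4.png',im)
c=cv2.resize(im[215:260,220:280],None,fx=12,fy=12,interpolation=cv2.INTER_CUBIC);cv2.imwrite('pics/s4c.png',c)
E
```

```text
0 [[236.7, 241.5], [240.1, 235.1], [230.9, 239.9], [259.0, 247.6], [265.0, 249.3], [268.1, 242.7]]
8 [[236.1, 239.1], [239.5, 232.8], [230.3, 237.5], [258.6, 245.3], [264.6, 246.9], [267.7, 240.4]]
14 [[235.6, 237.3], [239.1, 231.0], [229.8, 235.7], [258.3, 243.5], [264.3, 245.2], [267.5, 238.6]]
```

View pics/s4c.png

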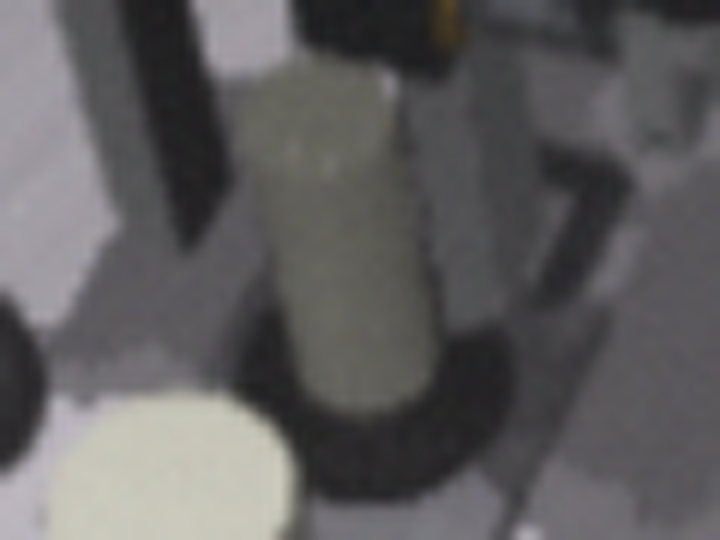

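drive_tool([
  [0.8,-0.05,0.05],
  [1.5,-0.05,0.05],
  [1.5,-0.05,0.05],
], twist=[0,0,0], claw=5.4)

```text
time_s: 3.98
tool_pos: [528.7, -152.5, 9.7]
orientation: [0.574, 0.411, 0.575, -0.414]
ft_force: [-0.4, 0.0, -0.1]
width: 54.0
```

drive_tool([
  [0.1,0,0],
  [0.2,0,0],
  [0.3,0,0],
  [0.3,0,0],
], twist=[0,0,0,0])

```text
time_s: 4.47
tool_pos: [528.7, -152.5, 6.7]
orientation: [0.574, 0.411, 0.575, -0.414]
ft_force: [0.0, -0.3, 0.5]
width: 54.1
```

drive_tool([
  [0.1,0,0],
  [0.2,0,0],
  [0.3,0,0],
  [0.3,0,0],
], twist=[0,0,0,0])

```text
time_s: 4.97
tool_pos: [528.6, -152.4, 3.6]
orientation: [0.574, 0.411, 0.575, -0.414]
ft_force: [0.2, 0.5, -0.0]
width: 54.3
```

```bash
python3 go.py vial:130; python3 - <<'E'
from h import *
im=cams.camera('scene')[:,:,::-1];cv2.imwrite('pics/s5.png',im)
c=cv2.resize(im[215:265,215:285],None,fx=11,fy=11,interpolation=cv2.INTER_CUBIC);cv2.imwrite('pics/s5c.png',c)
E
```

```text
t 4.97 pos [ 528.6 -152.4    3.6] w 54.3 F [ 0.2  0.5 -0. ] q [-0.19  0.59  0.53  1.94 -0.44  0.73  0.92]
vial 130 [ 5.289e+02 -1.514e+02  3.300e-01] travel [-12.64, 0.01, -0.08] twist -0.2
tilt [[-0.003, 0.947, 0.32], [-0.002, 0.32, -0.947], [-1.0, -0.004, 0.001]]
```

View pics/s5c.png

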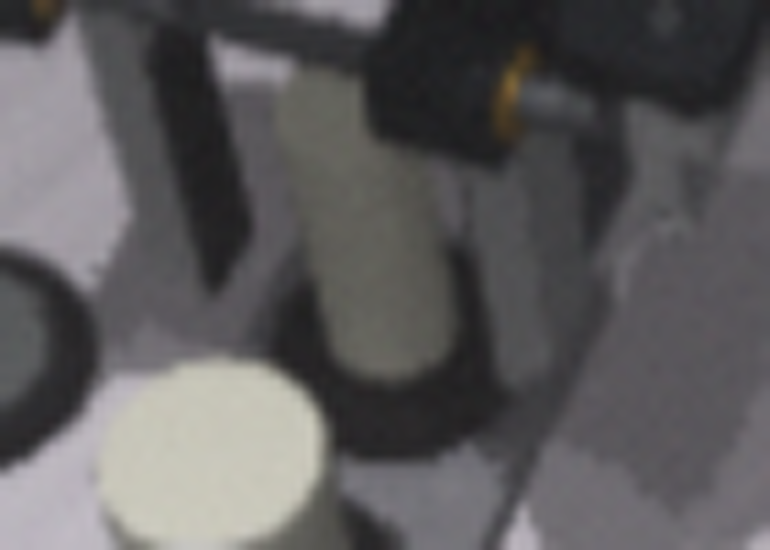

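drive_tool([
  [-0.45,0,0],
  [-0.45,0,0],
  [-0.45,0,0],
  [-0.45,0,0],
  [-0.45,0,0],
], twist=[0,0,0,0,0], claw=1.5, squeeze=15)

```text
time_s: 5.65
tool_pos: [528.8, -152.4, 8.2]
orientation: [0.574, 0.411, 0.575, -0.413]
ft_force: [-0.7, 0.6, 3.1]
width: 23.7
```

```bash
python3 go.py vial:130; python3 - <<'E'
from h import *
im=cams.camera('scene')[:,:,::-1];cv2.imwrite('pics/s6.png',im)
c=cv2.resize(im[215:265,215:285],None,fx=11,fy=11,interpolation=cv2.INTER_CUBIC);cv2.imwrite('pics/s6c.png',c)
E
```

```text
t 5.65 pos [ 528.8 -152.4    8.2] w 23.7 F [-0.7  0.6  3.1] q [-0.2   0.58  0.54  1.94 -0.43  0.74  0.92]
vial 130 [ 5.289e+02 -1.514e+02  3.300e-01] travel [-12.18, 0.0, -0.08] twist -0.2
tilt [[-0.003, 0.947, 0.32], [-0.002, 0.32, -0.947], [-1.0, -0.004, 0.001]]
```

View pics/s6c.png

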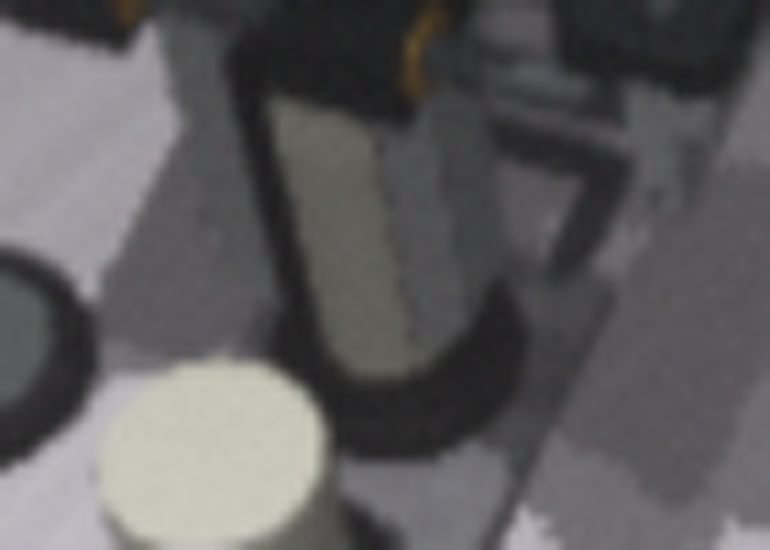

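drive_tool([
  [-3,0,0],
  [-7,0,0],
  [-11,0,0],
  [-11,0,0],
], twist=[0,0,0,0])

```text
time_s: 6.2
tool_pos: [530.5, -152.5, 120.6]
orientation: [0.575, 0.412, 0.574, -0.413]
ft_force: [-0.1, -0.2, -1.1]
width: 23.4
```

```bash
python3 go.py kvial:120
```

```text
t 6.2 pos [ 530.5 -152.5  120.6] w 23.4 F [-0.1 -0.2 -1.1] q [-0.29  0.42  0.64  1.88 -0.3   0.94  0.82]
kvial 120 [593.77 141.88   0.99] travel [0.0, 15.42, -25.86] twist -37.9
tilt [[0.001, 0.947, 0.32], [-0.002, 0.32, -0.947], [-1.0, 0.0, 0.002]]
```

drive_tool([
  [0,2.5,-4],
  [0,5.5,-9],
  [0,8.5,-14.5],
  [0,11.5,-20],
  [0,14.4,-24.5],
], twist=[-6,-14,-22,-30,-37])

```text
time_s: 6.82
tool_pos: [587.9, 128.3, 119.0]
orientation: [0.676, 0.206, 0.676, -0.208]
ft_force: [1.8, -0.7, 0.3]
width: 23.7
```

```bash
python3 go.py kvial:120
```

```text
t 6.83 pos [587.9 128.3 119. ] w 23.7 F [ 1.8 -0.7  0.3] q [-0.59  0.47  0.42  1.75 -0.22  0.97  0.9 ]
kvial 120 [593.77 141.88   0.99] travel [-0.1, 1.46, -0.27] twist -0.6
tilt [[-0.0, 0.559, 0.829], [-0.002, 0.829, -0.559], [-1.0, -0.002, 0.001]]
```

drive_tool([
  [0,1.45,-0.25],
  [3.5,1.45,-0.25],
  [7,1.45,-0.25],
  [9,1.45,-0.25],
  [9,1.45,-0.25],
], twist=[-0.6,-0.6,-0.6,-0.6,-0.6])

```text
time_s: 7.45
tool_pos: [593.2, 140.7, 27.7]
orientation: [0.677, 0.202, 0.678, -0.205]
ft_force: [-0.3, 0.3, -1.1]
width: 23.5
```

```bash
python3 go.py kvial:0; python3 - <<'E'
from h import *
im=cams.camera('scene')[:,:,::-1];cv2.imwrite('pics/s7.png',im)
crop('scene',300,90,120,110,6,'pics/s7c.png','pics/s7.png')
E
```

```text
t 7.45 pos [593.2 140.7  27.7] w 23.5 F [-0.3  0.3 -1.1] q [-0.56  0.6   0.37  1.78 -0.28  0.82  0.93]
kvial 0 [593.77 141.88   0.99] travel [2.77, 0.15, -0.01] twist -0.1
tilt [[-0.003, 0.552, 0.834], [-0.003, 0.834, -0.552], [-1.0, -0.004, -0.0]]
```

View pics/s7c.png

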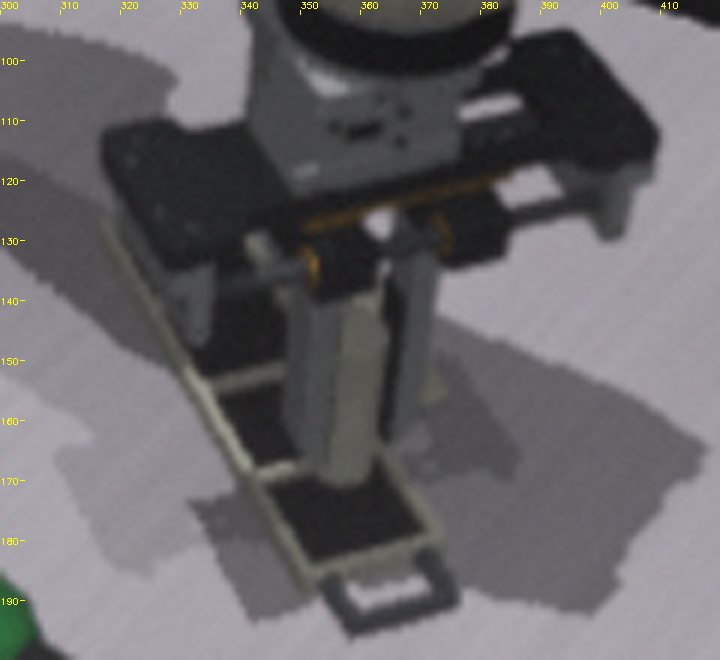

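drive_tool([
  [1.5,0.1,0],
  [2.6,0.15,0],
  [2.75,0.15,0],
  [2.85,0.15,0],
  [2.85,0.15,0],
], twist=[0,0,0,0,0])

```text
time_s: 8.12
tool_pos: [595.0, 142.2, 0.8]
orientation: [0.677, 0.203, 0.677, -0.204]
ft_force: [1.2, -0.4, -0.4]
width: 23.7
```

drive_tool([
  [0.1,0,0],
  [0.18,0,0],
  [0.18,0,0],
], twist=[0,0,0])

```text
time_s: 8.5
tool_pos: [595.1, 142.2, -0.8]
orientation: [0.677, 0.203, 0.677, -0.204]
ft_force: [-0.4, -0.8, 3.8]
width: 24.1
```

drive_tool([
  [0,0,0],
  [0,0,0],
  [-2,0,0],
  [-7,0,0],
  [-12,0,0],
], twist=[0,0,0,0,0], claw=9.4)

```text
time_s: 9.12
tool_pos: [595.1, 142.3, 121.9]
orientation: [0.677, 0.203, 0.677, -0.204]
ft_force: [0.9, -0.1, -0.2]
width: 70.6
```

```bash
python3 go.py jar:115; python3 - <<'E'
from h import *
im=cams.camera('scene')[:,:,::-1];cv2.imwrite('pics/s8.png',im)
crop('scene',300,90,120,110,6,'pics/s8c.png','pics/s8.png')
E
```

```text
t 9.12 pos [595.1 142.3 121.9] w 70.6 F [ 0.9 -0.1 -0.2] q [-0.6   0.48  0.42  1.72 -0.23  0.99  0.89]
jar 115 [ 5.475e+02 -2.081e+02  3.300e-01] travel [0.77, -31.85, 15.36] twist 37.7
tilt [[0.0, 0.552, 0.834], [-0.002, 0.834, -0.552], [-1.0, -0.002, 0.001]]
```

View pics/s8c.png

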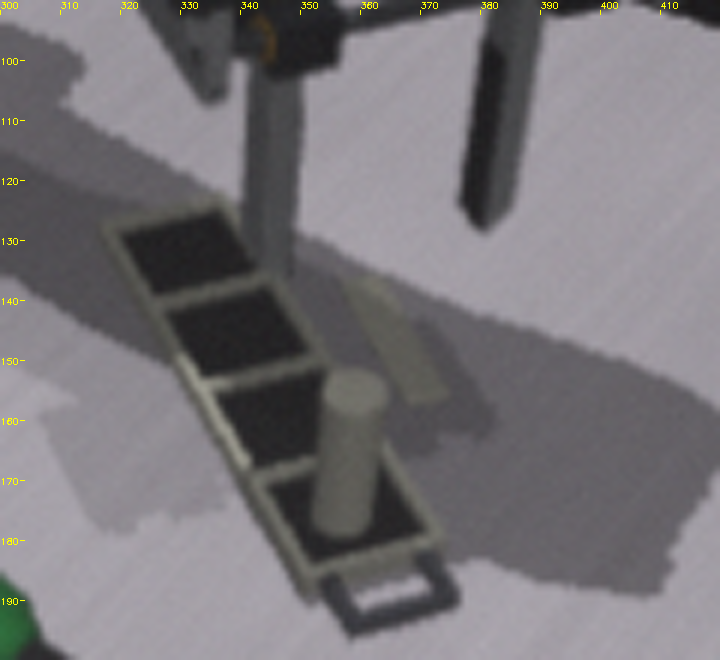

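drive_tool([
  [0,-5.5,2.6],
  [0.2,-11,5.3],
  [0.4,-16.5,8],
  [0.6,-22,10.6],
  [0.7,-27,13],
], twist=[7,15,23,31,37.7])

```text
time_s: 9.8
tool_pos: [557.1, -156.2, 122.3]
orientation: [0.576, 0.415, 0.572, -0.411]
ft_force: [1.4, 0.2, -0.2]
width: 94.1
```

```bash
python3 go.py jar:115
```

```text
t 9.8 pos [ 557.1 -156.2  122.3] w 94.1 F [ 1.4  0.2 -0.2] q [-0.27  0.46  0.63  1.82 -0.33  0.96  0.83]
jar 115 [ 5.475e+02 -2.081e+02  3.300e-01] travel [0.72, -2.56, 4.61] twist -0.3
tilt [[0.009, 0.948, 0.318], [0.001, 0.318, -0.948], [-1.0, 0.009, 0.002]]
```

drive_tool([
  [0,-2.6,4.6],
  [0,-2.6,4.6],
  [3,-2.55,4.6],
], twist=[0,0,0])

```text
time_s: 10.18
tool_pos: [549.3, -208.3, 94.3]
orientation: [0.578, 0.416, 0.57, -0.41]
ft_force: [0.9, 1.0, -0.8]
width: 93.9
```

```bash
python3 go.py jar:6; python3 - <<'E'
from h import *
im=cams.camera('scene')[:,:,::-1];cv2.imwrite('pics/s9.png',im)
crop('scene',160,190,130,110,6,'pics/s9c.png','pics/s9.png')
E
```

```text
t 10.18 pos [ 549.3 -208.3   94.3] w 93.9 F [ 0.9  1.  -0.8] q [-0.16  0.51  0.62  1.82 -0.37  0.92  0.95]
jar 6 [ 5.475e+02 -2.081e+02  3.300e-01] travel [8.82, -0.28, -0.11] twist -0.4
tilt [[0.013, 0.948, 0.317], [0.0, 0.317, -0.948], [-1.0, 0.013, 0.004]]
```

View pics/s9c.png

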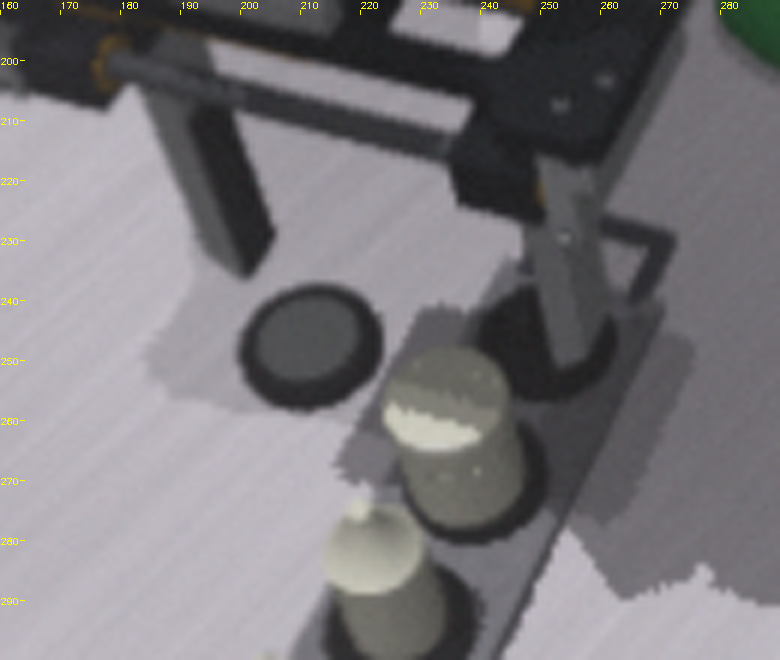

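drive_tool([
  [4,-0.15,-0.1],
  [7,-0.25,-0.1],
  [8.8,-0.25,-0.1],
  [8.8,-0.25,-0.1],
], twist=[0,0,0,0], claw=6)

```text
time_s: 10.72
tool_pos: [545.0, -205.8, 1.4]
orientation: [0.576, 0.415, 0.573, -0.411]
ft_force: [-0.3, -0.4, -0.0]
width: 60.8
```

```bash
python3 go.py jar:6; python3 - <<'E'
from h import *
im=cams.camera('scene')[:,:,::-1];cv2.imwrite('pics/s10.png',im)
crop('scene',180,210,100,90,8,'pics/s10c.png','pics/s10.png')
E
```

```text
t 10.72 pos [ 545.  -205.8    1.4] w 60.8 F [-0.3 -0.4 -0. ] q [-0.1   0.64  0.54  1.87 -0.47  0.76  1.02]
jar 6 [ 5.475e+02 -2.081e+02  3.300e-01] travel [-0.46, 0.16, 0.29] twist -0.3
tilt [[0.007, 0.948, 0.319], [0.002, 0.319, -0.948], [-1.0, 0.007, -0.0]]
```

View pics/s10c.png

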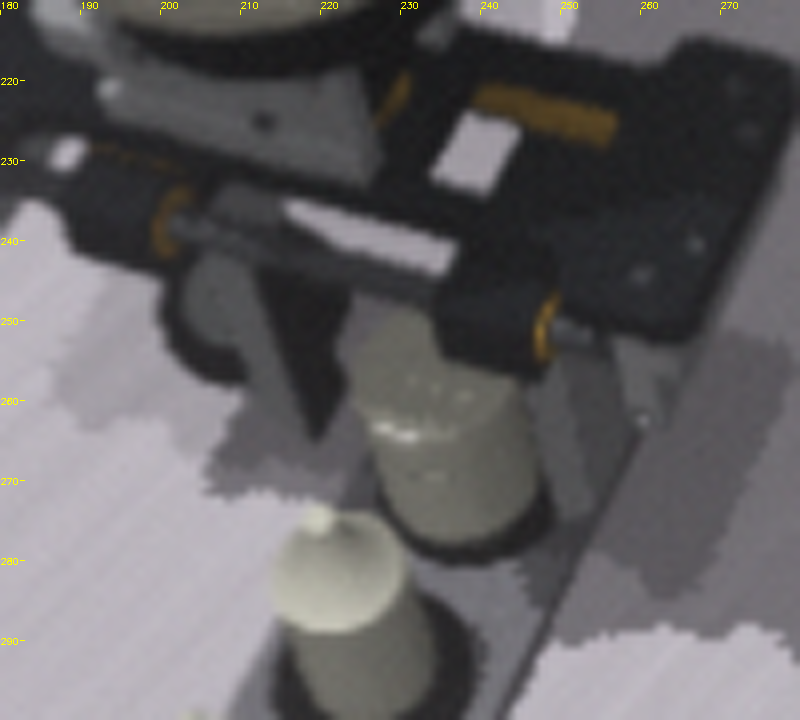

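drive_tool([
  [-0.4,0.15,0.2],
  [-0.45,0.15,0.2],
  [-0.45,0.15,0.2],
  [-0.45,0.15,0.2],
  [-0.45,0.15,0.2],
], twist=[0,0,0,0,0], claw=3, squeeze=18)

```text
time_s: 11.4
tool_pos: [548.2, -207.8, 7.6]
orientation: [0.576, 0.415, 0.572, -0.41]
ft_force: [0.4, 1.8, 9.8]
width: 37.9
```

drive_tool([
  [-3,0,0],
  [-7,0,0],
  [-11,0,0],
  [-11.2,0,0],
], twist=[0,0,0,0])

```text
time_s: 11.9
tool_pos: [548.4, -208.4, 122.2]
orientation: [0.578, 0.416, 0.571, -0.41]
ft_force: [0.1, 0.0, -0.8]
width: 37.7
```

```bash
python3 go.py kjar:115
```

```text
t 11.9 pos [ 548.4 -208.4  122.2] w 37.7 F [ 0.1  0.  -0.8] q [-0.18  0.48  0.64  1.8  -0.35  0.97  0.93]
kjar 115 [547.86 172.16   0.99] travel [0.76, 12.06, -36.09] twist -38.0
tilt [[0.013, 0.948, 0.319], [0.001, 0.319, -0.948], [-1.0, 0.013, 0.003]]
```

drive_tool([
  [0,1.8,-5.4],
  [0,3.6,-11.2],
  [0,5.6,-17],
  [0,7.5,-22.6],
  [0,9.5,-28.3],
], twist=[-6,-14,-22,-30,-38])

```text
time_s: 12.52
tool_pos: [547.5, 92.1, 121.9]
orientation: [0.682, 0.203, 0.674, -0.2]
ft_force: [1.3, 0.1, -0.3]
width: 38.0
```

```bash
python3 go.py kjar:115
```

```text
t 12.53 pos [547.5  92.1 121.9] w 38.0 F [ 1.3  0.1 -0.3] q [-0.58  0.38  0.44  1.87 -0.2   0.92  0.95]
kjar 115 [547.86 172.16   0.99] travel [0.7, 6.72, -4.36] twist 0.3
tilt [[0.013, 0.547, 0.837], [0.001, 0.837, -0.547], [-1.0, 0.008, 0.01]]
```

drive_tool([
  [0,4,-2.6],
  [0,6.7,-4.3],
  [3,6.7,-4.3],
  [7,6.75,-4.3],
  [9,6.75,-4.3],
], twist=[0,0,0,0,0])

```text
time_s: 13.15
tool_pos: [548.2, 171.8, 29.5]
orientation: [0.681, 0.203, 0.674, -0.201]
ft_force: [-0.7, -0.4, -0.3]
width: 38.0
```

```bash
python3 go.py kjar:-0.4
```

```text
t 13.15 pos [548.2 171.8  29.5] w 38.0 F [-0.7 -0.4 -0.3] q [-0.65  0.54  0.37  1.88 -0.27  0.76  0.86]
kjar -0.4 [547.86 172.16   0.99] travel [2.99, -0.01, -0.07] twist 0.3
tilt [[0.01, 0.547, 0.837], [-0.0, 0.837, -0.547], [-1.0, 0.005, 0.008]]
```

drive_tool([
  [1.5,0,-0.05],
  [2.6,0,-0.05],
  [2.85,0,-0.05],
  [2.95,0,-0.05],
  [2.95,0,-0.05],
], twist=[0.3,0.3,0.3,0.3,0.3])

```text
time_s: 13.78
tool_pos: [548.4, 172.2, 0.5]
orientation: [0.681, 0.205, 0.674, -0.202]
ft_force: [-0.2, 0.5, -0.8]
width: 37.4
```

```bash
python3 go.py kjar:-1.4;python3 - <<'E'
from h import *
im=cams.camera('scene')[:,:,::-1];cv2.imwrite('pics/s11.png',im)
crop('scene',300,100,100,100,6,'pics/s11c.png','pics/s11.png')
E
```

```text
t 13.78 pos [5.484e+02 1.722e+02 5.000e-01] w 37.4 F [-0.2  0.5 -0.8] q [-0.63  0.59  0.35  1.89 -0.29  0.71  0.87]
kjar -1.4 [547.86 172.16   0.99] travel [0.19, -0.04, -0.05] twist -0.0
tilt [[0.01, 0.551, 0.834], [0.0, 0.834, -0.551], [-1.0, 0.006, 0.009]]
```

View pics/s11c.png

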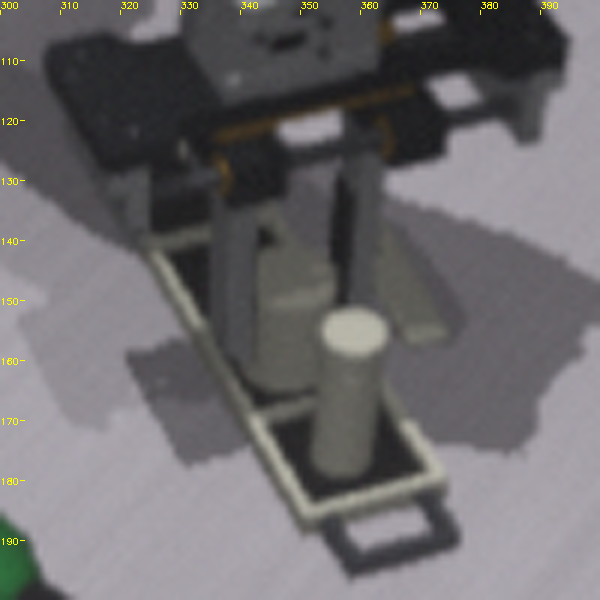

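drive_tool([
  [0.1,0,0],
  [0.18,0,0],
  [0.18,0,0],
], twist=[0,0,0])

```text
time_s: 14.2
tool_pos: [548.5, 172.2, -1.3]
orientation: [0.681, 0.205, 0.674, -0.202]
ft_force: [0.1, 0.3, 0.5]
width: 37.3
```

drive_tool([
  [0.08,0,0],
  [0.14,0,0],
  [0.14,0,0],
], twist=[0,0,0])

```text
time_s: 14.58
tool_pos: [548.9, 172.2, -1.7]
orientation: [0.681, 0.205, 0.673, -0.202]
ft_force: [-4.8, -1.6, 18.2]
width: 37.2
```

Contact; release and rise.

drive_tool([
  [0,0,0],
  [0,0,0],
  [-2,0,0],
  [-7,0,0],
  [-12,0,0],
], twist=[0,0,0,0,0], claw=9.4)

```text
time_s: 15.2
tool_pos: [547.4, 171.9, 120.8]
orientation: [0.681, 0.205, 0.673, -0.202]
ft_force: [0.1, 1.0, 0.6]
width: 83.9
```

```bash
python3 go.py drop:115; python3 - <<'E'
from h import *
im=cams.camera('scene')[:,:,::-1];cv2.imwrite('pics/s12.png',im)
crop('scene',300,100,100,100,6,'pics/s12c.png','pics/s12.png')
E
```

```text
t 15.2 pos [547.4 171.9 120.8] w 83.9 F [0.1 1.  0.6] q [-0.69  0.41  0.42  1.83 -0.2   0.93  0.8 ]
drop 115 [ 5.653e+02 -2.565e+02  3.300e-01] travel [0.57, -34.75, 25.11] twist 37.7
tilt [[0.011, 0.552, 0.834], [0.001, 0.834, -0.552], [-1.0, 0.007, 0.009]]
```

View pics/s12c.png

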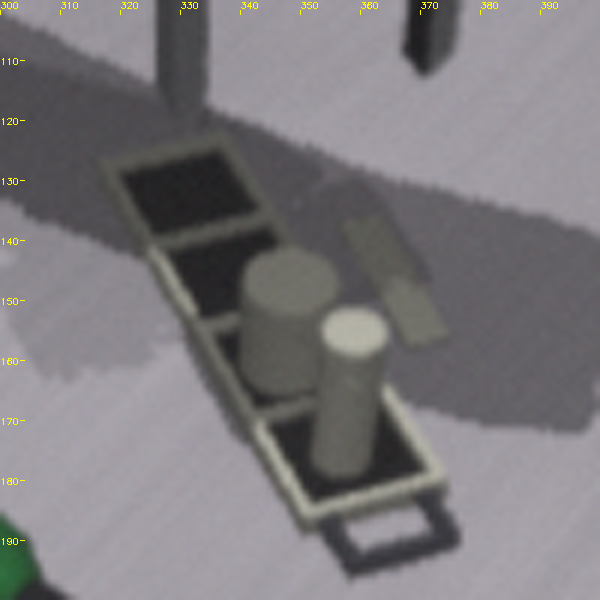

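drive_tool([
  [0,-4.8,3.5],
  [0,-10,7.2],
  [0,-15,11],
  [0,-20,14.5],
  [0,-25,18],
], twist=[7,15,23,31,37.7])

```text
time_s: 15.88
tool_pos: [562.4, -137.2, 127.6]
orientation: [0.579, 0.418, 0.569, -0.408]
ft_force: [0.6, 0.8, -0.8]
width: 93.9
```

```bash
python3 go.py drop:115
```

```text
t 15.88 pos [ 562.4 -137.2  127.6] w 93.9 F [ 0.6  0.8 -0.8] q [-0.31  0.45  0.64  1.82 -0.33  0.96  0.8 ]
drop 115 [ 5.653e+02 -2.565e+02  3.300e-01] travel [1.21, -3.54, 11.4] twist -0.3
tilt [[0.02, 0.948, 0.318], [0.004, 0.318, -0.948], [-1.0, 0.02, 0.002]]
```

drive_tool([
  [0,-1.7,5.5],
  [0,-3.5,11],
  [0,-3.55,11.4],
  [0,-3.55,11.4],
], twist=[0,0,0,0])

```text
time_s: 16.38
tool_pos: [565.1, -256.4, 127.8]
orientation: [0.579, 0.418, 0.569, -0.408]
ft_force: [0.6, 0.8, 0.1]
width: 93.9
```

```bash
python3 go.py drop:6
```

```text
t 16.38 pos [ 565.1 -256.4  127.8] w 93.9 F [0.6 0.8 0.1] q [-0.08  0.53  0.64  1.71 -0.38  1.01  1.01]
drop 6 [ 5.653e+02 -2.565e+02  3.300e-01] travel [12.17, -0.23, -0.01] twist -0.3
tilt [[0.02, 0.948, 0.318], [0.005, 0.318, -0.948], [-1.0, 0.02, 0.002]]
```

drive_tool([
  [5,-0.1,0],
  [10,-0.2,0],
  [12.1,-0.25,0],
  [12.1,-0.25,0],
  [12.1,-0.25,0],
], twist=[0,0,0,0,0], claw=6)

```text
time_s: 17.0
tool_pos: [566.2, -256.8, 8.6]
orientation: [0.58, 0.418, 0.569, -0.407]
ft_force: [-0.5, -0.3, -0.0]
width: 60.0
```

```bash
python3 go.py drop:7; python3 - <<'E'
from h import *
im=cams.camera('scene')[:,:,::-1];cv2.imwrite('pics/s13.png',im)
crop('scene',170,225,100,90,8,'pics/s13c.png','pics/s13.png')
E
```

```text
t 17.0 pos [ 566.2 -256.8    8.6] w 60.0 F [-0.5 -0.3 -0. ] q [-0.02  0.68  0.55  1.78 -0.49  0.81  1.1 ]
drop 7 [ 5.653e+02 -2.565e+02  3.300e-01] travel [0.16, -0.08, -0.06] twist -0.3
tilt [[0.022, 0.948, 0.318], [0.004, 0.318, -0.948], [-1.0, 0.022, 0.003]]
```

View pics/s13c.png

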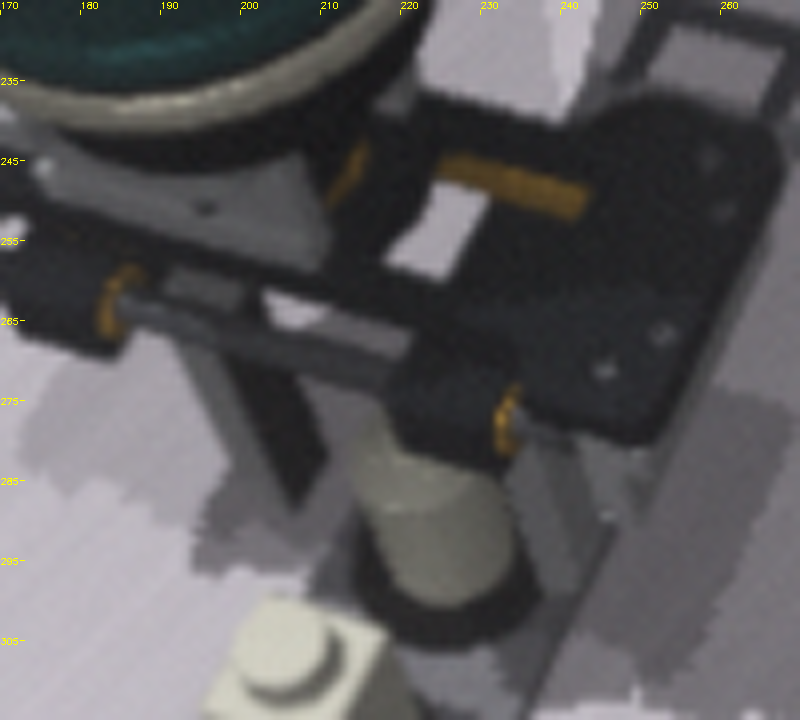

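drive_tool([
  [0.25,-0.1,-0.05],
  [0.25,-0.1,-0.05],
  [0.25,-0.1,-0.05],
  [0.25,-0.1,-0.05],
  [0.25,-0.1,-0.05],
], twist=[0,0,0,0,0], claw=2.2, squeeze=18)

```text
time_s: 17.68
tool_pos: [565.3, -256.8, 6.3]
orientation: [0.58, 0.419, 0.568, -0.407]
ft_force: [-0.1, 0.7, 3.3]
width: 29.7
```

drive_tool([
  [0,0,0],
  [-3,0,0],
  [-7,0,0],
  [-11,0,0],
  [-11.2,0,0],
], twist=[0,0,0,0,0])

```text
time_s: 18.3
tool_pos: [563.9, -257.9, 120.8]
orientation: [0.581, 0.419, 0.567, -0.407]
ft_force: [-0.2, -0.1, -1.6]
width: 29.5
```

```bash
python3 go.py kdrop:118; python3 - <<'E'
from h import *
im=cams.camera('scene')[:,:,::-1];cv2.imwrite('pics/s14.png',im)
crop('scene',160,170,100,100,6,'pics/s14c.png','pics/s14.png')
E
```

```text
t 18.3 pos [ 563.9 -257.9  120.8] w 29.5 F [-0.2 -0.1 -1.6] q [-0.08  0.53  0.64  1.72 -0.39  0.99  1.02]
kdrop 118 [501.94 202.44   0.99] travel [0.24, 8.77, -45.61] twist -38.0
tilt [[0.026, 0.948, 0.318], [0.003, 0.318, -0.948], [-1.0, 0.026, 0.006]]
```

View pics/s14c.png

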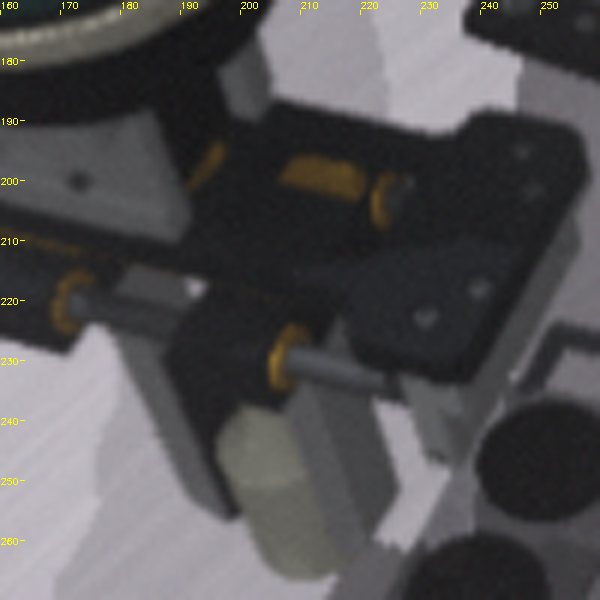

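drive_tool([
  [0,1,-5],
  [0,2,-10.5],
  [0,3.2,-16],
  [0,4.2,-21.5],
  [0,5.2,-27],
], twist=[-6,-14,-22,-30,-38])

```text
time_s: 18.98
tool_pos: [525.5, 17.0, 118.3]
orientation: [0.685, 0.205, 0.67, -0.198]
ft_force: [0.7, 0.2, 0.3]
width: 29.8
```

```bash
python3 go.py kdrop:118
```

```text
t 18.98 pos [525.5  17.  118.3] w 29.8 F [0.7 0.2 0.3] q [-0.48  0.33  0.47  1.96 -0.2   0.88  1.08]
kdrop 118 [501.94 202.44   0.99] travel [0.04, 14.23, -12.12] twist 0.3
tilt [[0.023, 0.547, 0.837], [0.003, 0.837, -0.547], [-1.0, 0.015, 0.017]]
```

drive_tool([
  [0,4.2,-3.5],
  [0,8.5,-7.2],
  [0,12.5,-10.6],
  [0,14.2,-12.1],
  [0,14.2,-12.1],
], twist=[0,0,0,0,0])

```text
time_s: 19.6
tool_pos: [500.8, 203.6, 117.1]
orientation: [0.685, 0.204, 0.671, -0.198]
ft_force: [-0.2, -0.1, -0.3]
width: 29.7
```

```bash
python3 go.py kdrop:0
```

```text
t 19.6 pos [500.8 203.6 117.1] w 29.7 F [-0.2 -0.1 -0.3] q [-0.78  0.35  0.4   1.92 -0.17  0.88  0.7 ]
kdrop 0 [501.94 202.44   0.99] travel [11.71, -0.19, -0.03] twist 0.4
tilt [[0.021, 0.544, 0.839], [0.003, 0.839, -0.544], [-1.0, 0.014, 0.016]]
```

drive_tool([
  [4,-0.1,0],
  [8,-0.15,0],
  [11,-0.2,0],
  [11.7,-0.2,0],
  [11.7,-0.2,0],
], twist=[0.3,0.3,0.3,0.3,0.3])

```text
time_s: 20.23
tool_pos: [502.4, 201.4, 0.3]
orientation: [0.684, 0.206, 0.67, -0.2]
ft_force: [0.6, -0.6, 0.0]
width: 29.6
```

```bash
python3 go.py kdrop:-2.5; python3 - <<'E'
from h import *
im=cams.camera('scene')[:,:,::-1];cv2.imwrite('pics/s15.png',im)
crop('scene',300,100,100,100,6,'pics/s15c.png','pics/s15.png')
E
```

```text
t 20.23 pos [5.024e+02 2.014e+02 3.000e-01] w 29.6 F [ 0.6 -0.6  0. ] q [-0.71  0.53  0.34  1.98 -0.27  0.65  0.78]
kdrop -2.5 [501.94 202.44   0.99] travel [0.28, 0.06, -0.1] twist 0.1
tilt [[0.021, 0.549, 0.835], [0.002, 0.835, -0.55], [-1.0, 0.013, 0.016]]
```

View pics/s15c.png

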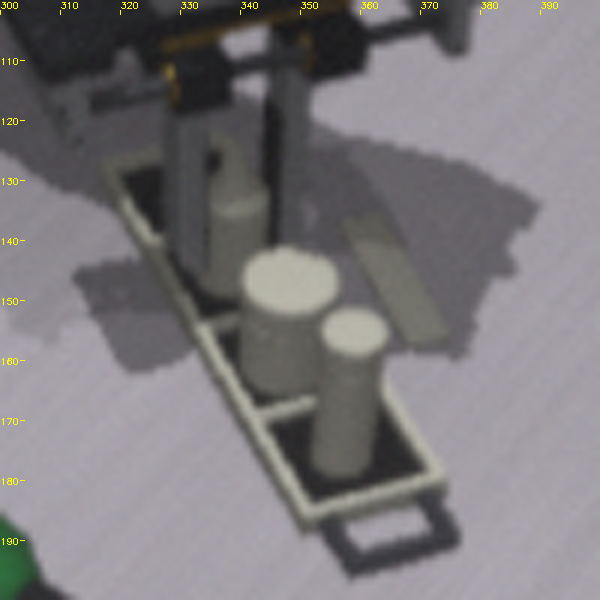

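Dropper (base near pixel 337,148) is inside the third compartment; lower to contact.

drive_tool([
  [0.1,0.05,-0.1],
  [0.2,0.05,-0.1],
  [0.28,0.05,-0.1],
  [0.28,0.05,-0.1],
], twist=[0,0,0,0])

```text
time_s: 20.78
tool_pos: [502.2, 202.9, -1.9]
orientation: [0.685, 0.206, 0.67, -0.199]
ft_force: [0.2, 0.2, -0.1]
width: 29.8
```

drive_tool([
  [0.08,0,0],
  [0.14,0,0],
  [0.14,0,0],
], twist=[0,0,0])

```text
time_s: 21.15
tool_pos: [502.4, 202.9, -2.9]
orientation: [0.685, 0.206, 0.67, -0.199]
ft_force: [-2.1, -0.5, 9.1]
width: 29.8
```

drive_tool([
  [0,0,0],
  [0,0,0],
  [-2,0,0],
  [-7,0,0],
  [-12,0,0],
], twist=[0,0,0,0,0], claw=9.4)

```text
time_s: 21.78
tool_pos: [499.4, 202.2, 118.2]
orientation: [0.684, 0.206, 0.67, -0.2]
ft_force: [0.6, 1.2, -0.6]
width: 75.9
```

drive_tool([
  [0,0,0],
  [0,0,0],
], twist=[0,0])

```text
time_s: 22.02
tool_pos: [499.1, 202.3, 117.9]
orientation: [0.684, 0.206, 0.67, -0.2]
ft_force: [0.7, -0.1, 0.7]
width: 93.3
```

```bash
python3 go.py sq:118; python3 - <<'E'
from h import *
im=cams.camera('scene')[:,:,::-1];cv2.imwrite('pics/s16.png',im)
crop('scene',300,100,100,100,6,'pics/s16c.png','pics/s16.png')
E
```

```text
t 22.02 pos [499.1 202.3 117.9] w 93.3 F [ 0.7 -0.1  0.7] q [-0.79  0.35  0.41  1.92 -0.17  0.88  0.7 ]
sq 118 [ 5.825e+02 -3.094e+02  3.000e-01] travel [0.03, -38.18, 35.07] twist 39.5
tilt [[0.021, 0.549, 0.835], [0.003, 0.836, -0.549], [-1.0, 0.014, 0.016]]
```

View pics/s16c.png

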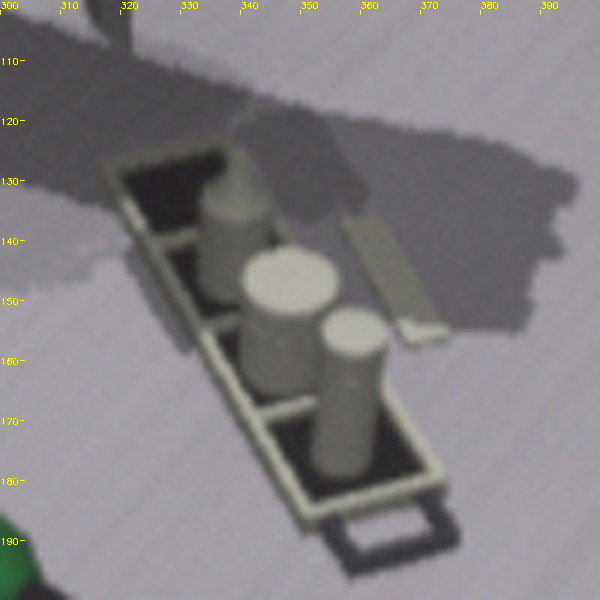

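drive_tool([
  [0,-4,3.7],
  [0,-8,7.4],
  [0,-12,11.1],
  [0,-16,14.7],
  [0,-20,18.4],
], twist=[7,15,23,31,39.5])

```text
time_s: 22.7
tool_pos: [542.2, -67.8, 116.5]
orientation: [0.573, 0.425, 0.563, -0.417]
ft_force: [0.7, 0.3, 0.3]
width: 94.2
```

```bash
python3 go.py sq:118
```

```text
t 22.7 pos [542.2 -67.8 116.5] w 94.2 F [0.7 0.3 0.3] q [-0.44  0.4   0.64  1.91 -0.31  0.91  0.64]
sq 118 [ 5.825e+02 -3.094e+02  3.000e-01] travel [-0.11, -3.17, 24.29] twist -0.3
tilt [[0.019, 0.957, 0.291], [0.002, 0.291, -0.957], [-1.0, 0.018, 0.004]]
```

drive_tool([
  [0,-0.8,6],
  [0,-1.6,12.1],
  [0,-2.4,18.2],
  [0,-3.2,24],
  [0,-3.2,24.3],
], twist=[0,0,0,0,0])

```text
time_s: 23.32
tool_pos: [580.1, -314.6, 115.0]
orientation: [0.571, 0.426, 0.562, -0.419]
ft_force: [-0.1, 1.4, -0.3]
width: 93.9
```

drive_tool([
  [0,0,0],
  [0,0,0],
], twist=[0,0])

```text
time_s: 23.58
tool_pos: [579.9, -313.5, 114.2]
orientation: [0.571, 0.426, 0.563, -0.419]
ft_force: [-0.0, 0.4, 1.0]
width: 93.7
```

```bash
python3 go.py sq:7
```

```text
t 23.57 pos [ 579.9 -313.5  114.2] w 93.7 F [-0.   0.4  1. ] q [ 0.02  0.61  0.62  1.61 -0.41  1.04  1.06]
sq 7 [ 5.825e+02 -3.094e+02  3.000e-01] travel [10.72, 0.22, -0.36] twist -0.6
tilt [[0.014, 0.958, 0.286], [0.001, 0.286, -0.958], [-1.0, 0.014, 0.004]]
```

drive_tool([
  [1,0.2,-0.35],
  [5,0.2,-0.35],
  [9,0.2,-0.35],
  [10.7,0.2,-0.35],
  [10.7,0.2,-0.35],
], twist=[-0.6,-0.6,-0.6,-0.6,-0.6], claw=6.2)

```text
time_s: 24.2
tool_pos: [582.1, -308.9, 6.6]
orientation: [0.573, 0.422, 0.566, -0.416]
ft_force: [0.6, -0.4, 0.5]
width: 61.9
```

```bash
python3 go.py sq:7; python3 - <<'E'
from h import *
im=cams.camera('scene')[:,:,::-1];cv2.imwrite('pics/s17.png',im)
crop('scene',160,250,100,90,8,'pics/s17c.png','pics/s17.png')
E
```

```text
t 24.2 pos [ 582.1 -308.9    6.6] w 61.9 F [ 0.6 -0.4  0.5] q [ 0.06  0.74  0.55  1.67 -0.49  0.86  1.12]
sq 7 [ 5.825e+02 -3.094e+02  3.000e-01] travel [-0.04, 0.02, 0.06] twist 0.1
tilt [[0.013, 0.955, 0.297], [0.001, 0.297, -0.955], [-1.0, 0.013, 0.003]]
```

View pics/s17c.png

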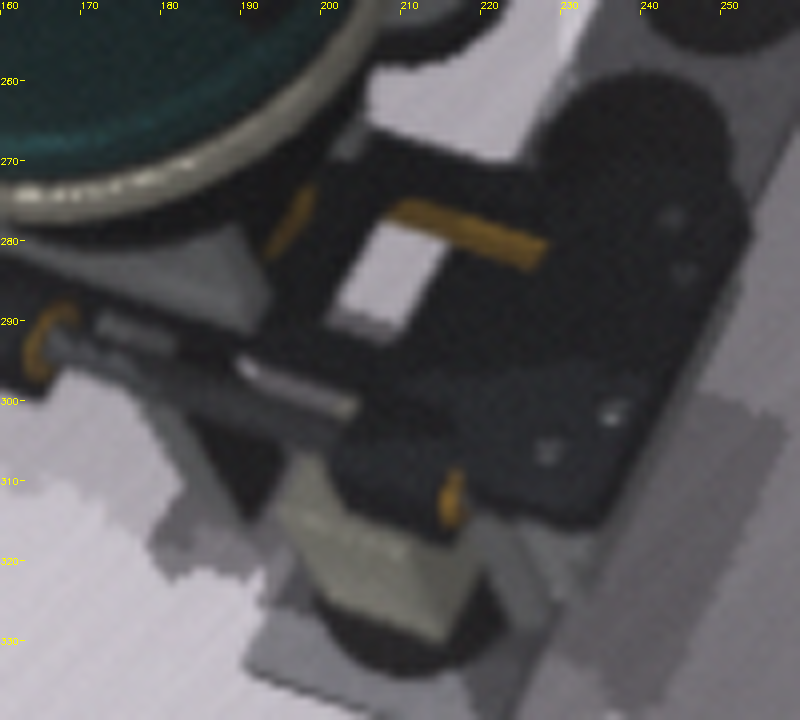

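drive_tool([
  [0,0,0],
  [0,0,0],
  [0,0,0],
  [0,0,0],
  [0,0,0],
], twist=[0,0,0,0,0], claw=2.2, squeeze=18)

```text
time_s: 24.88
tool_pos: [582.9, -309.6, 8.2]
orientation: [0.574, 0.423, 0.565, -0.416]
ft_force: [-0.8, 0.5, 5.7]
width: 30.0
```

drive_tool([
  [0,0,0],
  [-3,0,0],
  [-7,0,0],
  [-11,0,0],
  [-11.2,0,0],
], twist=[0,0,0,0,0])

```text
time_s: 25.5
tool_pos: [582.3, -310.4, 122.9]
orientation: [0.575, 0.423, 0.564, -0.416]
ft_force: [-0.4, 0.6, -1.1]
width: 29.7
```

```bash
python3 go.py ksq:118; python3 - <<'E'
from h import *
im=cams.camera('scene')[:,:,::-1];cv2.imwrite('pics/s18.png',im)
crop('scene',140,190,120,100,6,'pics/s18c.png','pics/s18.png')
E
```

```text
t 25.5 pos [ 582.3 -310.4  122.9] w 29.7 F [-0.4  0.6 -1.1] q [ 0.01  0.6   0.63  1.61 -0.41  1.04  1.06]
ksq 118 [456.03 232.72   0.99] travel [0.18, 4.04, -55.62] twist -39.3
tilt [[0.019, 0.955, 0.296], [-0.001, 0.297, -0.955], [-1.0, 0.018, 0.007]]
```

View pics/s18c.png

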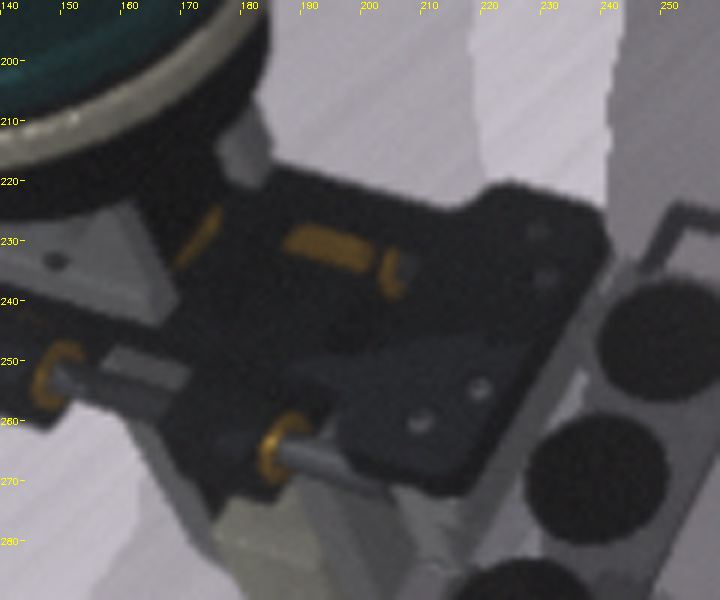

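drive_tool([
  [0,0.4,-5],
  [0,0.8,-10.5],
  [0,1.2,-16],
  [0,1.6,-21.5],
  [0,2,-27],
], twist=[-6,-14,-22,-30,-38])

```text
time_s: 26.18
tool_pos: [519.5, -44.1, 119.1]
orientation: [0.681, 0.211, 0.67, -0.208]
ft_force: [1.1, -0.6, -0.6]
width: 29.9
```

```bash
python3 go.py ksq:118
```

```text
t 26.18 pos [519.5 -44.1 119.1] w 29.9 F [ 1.1 -0.6 -0.6] q [-0.38  0.33  0.49  1.96 -0.2   0.88  1.18]
ksq 118 [456.03 232.72   0.99] travel [0.0, 19.24, -20.89] twist -1.0
tilt [[0.016, 0.566, 0.825], [-0.0, 0.825, -0.566], [-1.0, 0.008, 0.013]]
```

drive_tool([
  [0,3.7,-4],
  [0,7.5,-8.1],
  [0,11.3,-12.2],
  [0,15,-16.3],
  [0,18.5,-20.1],
], twist=[-1,-1,-1,-1,-1])

```text
time_s: 26.8
tool_pos: [457.0, 223.8, 117.0]
orientation: [0.682, 0.204, 0.672, -0.202]
ft_force: [0.8, -0.9, -0.1]
width: 29.7
```

drive_tool([
  [0,0,0],
  [0,0,0],
], twist=[0,0])

```text
time_s: 27.05
tool_pos: [456.6, 223.1, 116.2]
orientation: [0.682, 0.204, 0.673, -0.203]
ft_force: [0.4, -0.4, -0.7]
width: 29.8
```

```bash
python3 go.py ksq:2
```

```text
t 27.05 pos [456.6 223.1 116.2] w 29.8 F [ 0.4 -0.4 -0.7] q [-0.83  0.3   0.37  1.99 -0.13  0.87  0.59]
ksq 2 [456.03 232.72   0.99] travel [11.41, 0.71, -0.72] twist -0.0
tilt [[0.013, 0.551, 0.835], [-0.002, 0.835, -0.551], [-1.0, 0.005, 0.012]]
```

drive_tool([
  [0.5,0.7,-0.7],
  [5,0.7,-0.7],
  [9.5,0.7,-0.7],
  [11.4,0.7,-0.7],
  [11.4,0.7,-0.7],
], twist=[0,0,0,0,0])

```text
time_s: 27.68
tool_pos: [455.6, 231.5, 0.9]
orientation: [0.681, 0.204, 0.673, -0.204]
ft_force: [0.1, 1.5, 0.2]
width: 29.7
```

```bash
python3 go.py ksq:-0.8; python3 - <<'E'
from h import *
im=cams.camera('scene')[:,:,::-1];cv2.imwrite('pics/s19.png',im)
crop('scene',300,90,100,110,6,'pics/s19c.png','pics/s19.png')
E
```

```text
t 27.68 pos [455.6 231.5   0.9] w 29.7 F [0.1 1.5 0.2] q [-0.79  0.49  0.3   2.04 -0.23  0.63  0.65]
ksq -0.8 [456.03 232.72   0.99] travel [0.17, 0.13, -0.03] twist -0.1
tilt [[0.011, 0.552, 0.834], [-0.004, 0.834, -0.552], [-1.0, 0.003, 0.011]]
```

View pics/s19c.png

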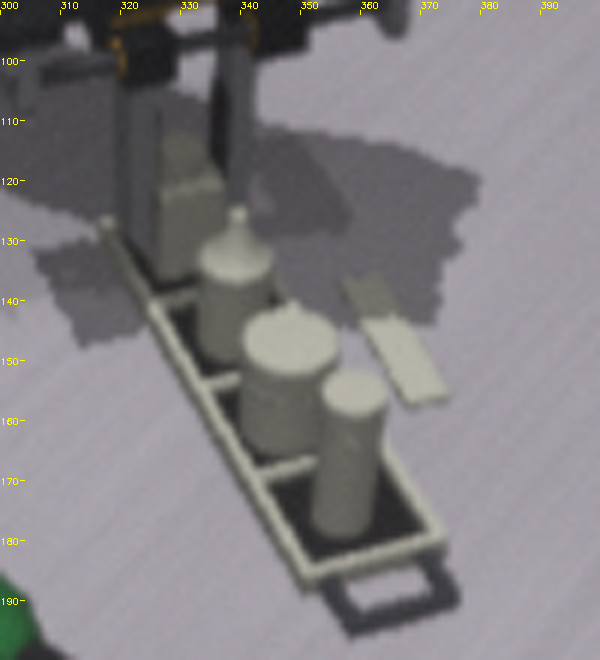

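drive_tool([
  [0.08,0.1,0],
  [0.16,0.1,0],
  [0.2,0.1,0],
  [0.2,0.1,0],
], twist=[0,0,0,0])

```text
time_s: 28.22
tool_pos: [456.7, 232.8, 0.1]
orientation: [0.682, 0.204, 0.673, -0.203]
ft_force: [-0.4, -0.2, -1.1]
width: 30.1
```

drive_tool([
  [0.08,0,0],
  [0.14,0,0],
  [0.14,0,0],
], twist=[0,0,0])

```text
time_s: 28.6
tool_pos: [456.6, 232.8, -1.4]
orientation: [0.682, 0.204, 0.673, -0.203]
ft_force: [-0.1, 0.1, -1.1]
width: 30.1
```

drive_tool([
  [0.06,0,0],
  [0.1,0,0],
  [0.1,0,0],
], twist=[0,0,0])

```text
time_s: 28.98
tool_pos: [456.8, 232.8, -1.9]
orientation: [0.682, 0.204, 0.673, -0.203]
ft_force: [-3.6, -1.8, 12.7]
width: 29.9
```

drive_tool([
  [0,0,0],
  [0,0,0],
  [-2,0,0],
  [-7,0,0],
  [-12,0,0],
], twist=[0,0,0,0,0], claw=9.4)

```text
time_s: 29.6
tool_pos: [455.0, 232.8, 119.2]
orientation: [0.681, 0.204, 0.673, -0.204]
ft_force: [-0.0, 0.1, 0.4]
width: 76.0
```

drive_tool([
  [-4,0,0],
  [-4,-6,0],
  [-4,-12,5],
  [-4,-18,11],
  [-4,-24,17],
], twist=[0,0,0,0,0])

```text
time_s: 30.22
tool_pos: [452.2, -3.7, 160.3]
orientation: [0.682, 0.204, 0.673, -0.203]
ft_force: [1.1, 0.8, 0.2]
width: 94.0
```

drive_tool([
  [0,-2,6],
  [0,-4,12],
  [0,-5,18],
  [0,-5,20],
  [0,-5,20],
], twist=[0,0,0,0,0])

```text
time_s: 30.85
tool_pos: [591.7, -156.9, 161.7]
orientation: [0.681, 0.204, 0.673, -0.204]
ft_force: [-1.4, -0.0, -0.2]
width: 93.8
```

```bash
python3 go.py; python3 - <<'E'
from h import *
for n in('top','scene'):
  cv2.imwrite(f'pics/{n}9.png',cams.camera(n)[:,:,::-1])
crop('scene',300,90,100,110,5,'pics/s20c.png','pics/scene9.png')
crop('top',170,140,120,130,4,'pics/t20c.png','pics/top9.png')
a=cv2.imread('pics/s20c.png');b=cv2.imread('pics/t20c.png');o=np.zeros((550,480+500,3),np.uint8)
h=np.zeros((550,980,3),np.uint8);h[:550,:500]=a;h[:520,500:980]=b;cv2.imwrite('pics/f20.png',cv2.resize(h,(800,449)))
E
```

```text
t 30.85 pos [ 591.7 -156.9  161.7] w 93.8 F [-1.4 -0.  -0.2] q [-0.25  0.47  0.62  1.7  -0.3   1.06  1.45]
tilt [[0.012, 0.552, 0.833], [-0.004, 0.834, -0.552], [-1.0, 0.003, 0.012]]
```

View pics/f20.png

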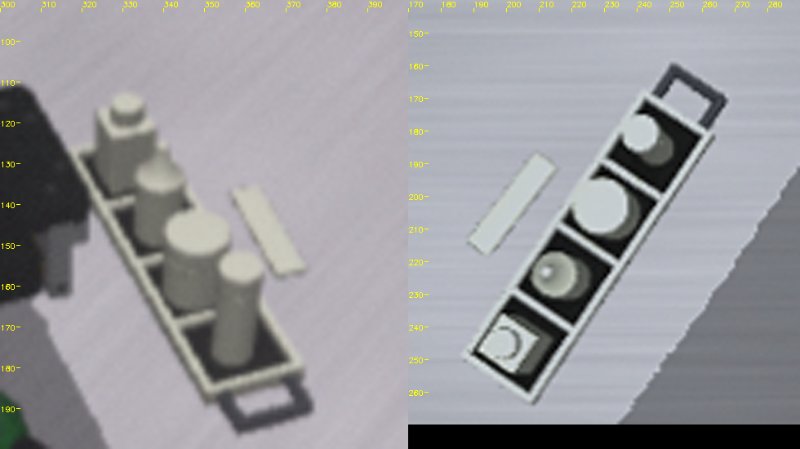

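View pics/scene9.png

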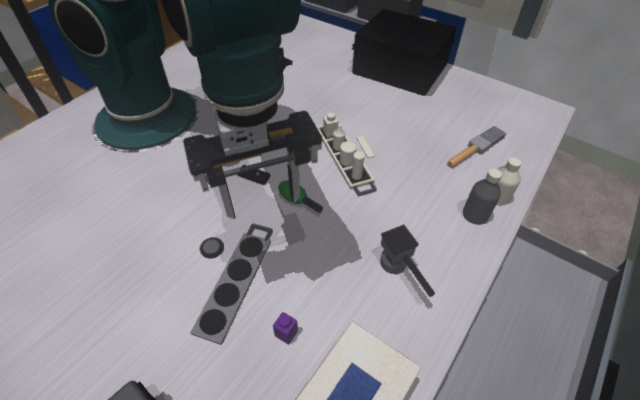

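drive_tool([
  [0,0,0],
  [0,0,0],
  [0,0,0],
], twist=[0,0,0])

```text
time_s: 31.32
tool_pos: [590.8, -154.8, 162.3]
orientation: [0.682, 0.204, 0.673, -0.203]
ft_force: [0.7, -0.3, -0.6]
width: 94.2
```

```bash
python3 -c "
from plant import close_job
print(close_job())"
```

```text
the job is handed in; nothing more can be done
None
```

I moved all four containers into the kit rack in the order found on the field rack, counted from the loop: vial, jar, dropper, square bottle. I handed the job in at about 31 s of the 93 s allowed.

**Last checks:** The final pictures from both cameras show all four standing upright, one in each compartment. The field rack is empty and the purple look-alike is where it was. The gripper was open and well clear of everything. Each container was lowered until the floor pushed back before I released it. The largest force reading I saw was about 18 N, setting down the jar.

**Disagreements:**
- **Fingertip height:** the fingertips appeared about 18 mm higher than the reported TCP height. I checked this by lowering the tool beside the vial, where it met no contact below the level of the rack's top. I set the grasp and release heights to match.
- **Camera difference:** the two cameras differed by about 3 to 5 mm in x, so I used fits to both or averages of the two.
- **Tool tilt:** tilt built up to at most about 1.5 degrees during the moves, with no visible effect on the containers.

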